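Charge the deburring tub and close it up

ROBOT

A 6-joint arm with a two-finger parallel gripper is mounted at the origin on a cart in front of the work surface, level with it; the furniture and walls round the work are solid. World frame = base frame: x ahead of the robot, y to its left, z up, the work surface at z = 0. Lengths are in m, angles in rad, forces in N, time in s.
With the tool pointing down it reaches from about 0.375 to 0.975 m from the base axis. Payload 3.8 kg.
Tool frame: the origin (TCP) lies at the very end of the fingers, on their centre line; the grasp point (between the pads) lies 19 mm behind it; x points along the fingers, z is the direction in which the jaws open and shut, and the axes are right-handed (so a half turn about x gives the same grasp; the last joint's range is limited). The gripper opens to 88 mm and grips with 3 to 60 N. Pads are 18 mm wide; open, the fingers measure 123 mm over their backs; the gripper's body (75 mm by 187 mm) begins 45 mm behind the grasp point.
Start: joints at [-1.156, 0.264, 1.604, -0, 1.274, -0.037], TCP at [0.295, -0.607, 0.239] pointing down, gripper open.
Joint ranges: [-2.63, 2.63], [-0.94, 2.18], [0.31, 2.57], [-1.31, 4.45], [0, 2.66], [-2.55, 2.55]. Speed limits (rad/s): [2.57, 2.57, 3.14, 3.14, 3.14, 3.14].

INTERFACE

Orientations are given as [roll, pitch, yaw] about the fixed x, y, z axes, in that order (R = Rz(yaw) Ry(pitch) Rx(roll)).
In Python, from rig import bot gives the robot as it stands. The module is installed in compiled form; this text tells all that it offers.
- The arm moves only by the shell command python3 -m handwheel 'ROWS' [FORCE]. ROWS is text: rows parted by semicolons, each of 5 numbers parted by spaces: the shift along the tool's x, y, z in mm, then the turn about the tool's x in degrees, then the finger opening in mm, from 0 to 88.1. In form: x y z yaw gripper; .... A call has 1 to 12 rows; each row shifts and turns the commanded pose from where the row before left it, along the tool's axes as they then stand; what a row does not reach is not made up. A row lasts 1/10 s, in which the tool goes at most 50 mm and 8.59 degrees, less where a joint would pass 70% of its speed; a pose out of reach is approached as far as the arm can. A call with a gripper value outside its range is refused whole. The fingers move at their own pace and stop on an object; FORCE is the grip in N (left out, the last holds). Time passes only in rows, so rows that do not move let the fingers close. It gives the time, the measured TCP pose, the force and the opening at its end, in the units of the state.
- bot.get_state(): the state, without advancing time (a new reading comes with each control period).
- bot.capture(name): name is "scene" or "top" or "wrist"; returns a dict with "img" (400x640x3 uint8, blue, green, red), "range_z" (400x640 float32, m along the optical axis (not along the pixel's ray), 0 where there is no reading), "K" (3x3 intrinsics, pixels), "rvec" (rotation vector, rad) and "tvec" (3), from world to camera coordinates, as OpenCV has them; the wrist camera has in their place "T_tool_cam" (4x4, takes a point from camera to tool coordinates, whose origin is the TCP and whose axes are the tool frame's). Camera axes: x right, y down, z forward; pixel columns grow to the right and rows downward; lengths in m; the calibration is good to about 2 mm. A picture is of the moment at which its call begins: read the wrist's pose just before it.
- bot.finish_job(): hands the job in, once; it reports no verdict.
The state is a dict: "time_s": time; "joint_pos": joint angles; "qd": joint speeds; "tau": joint torques, N m; "position": TCP position; "ee_rot": TCP orientation; "force": force on the tool from outside, world axes, zero at the start; "torque": the same for the moment, N m; "gripper_width": opening from 0.0 (shut) to 1.0 (fully open).
Only numpy, scipy, OpenCV 4.12 (cv2) and the standard library are available. Lean on these libraries where they do the work, as an engineer would, in place of code of your own. Each camera call takes 0.05 s, during which the arm holds its last target.

TASK

Tip the spacer posts out of the pouring tray into the deburring tub and stand the empty tray upright on the table again, clear of the tub; put the posts that lie astray on the table into the tub as well, so that none is left outside. Only when all that is done, put the lid on so that it sits fully home and square on the rim, then swing both clamps fully down over it. Leave the other things on the table (brush, clamp knob, rubber foot, tools) where they are.

Things in the scene. Friction and masses are not known exactly. Their poses are not given: they have to be found in the camera images.
- tub_mouth (a point): deburring tub, fixed: open grey box-shaped tub, outside 152 (x) x 192 (y) mm, inside 140 x 180 mm, on a sprung base. The point is the centre of its mouth, level with the rim, 140 mm above the table; inner floor 84 mm below it. x points to the tub's far side (where the two clamps are), y to its left, z up. The yaw varies.
- clamp_left (a joint): left hold-down clamp on the tub's far side: 0 rad = down, arm level over the lid; 1.57 = upright, open; stop at 1.8. Hinge axis along the tub's y, at 104 mm x, 58 mm y, 17 mm z from tub_mouth. The arm, 14 mm wide, points to the near side when down. Stiff hinge (0.2 N m), stays where left. Down, its pad, 56 mm from the hinge, stands 1 mm over a seated lid.
- clamp_right (a joint): the right hold-down clamp, same as clamp_left, its hinge at -58 mm along the tub's y.
- clamp_left_knob (a point): free end of the left clamp's round black knob (22 mm diameter): 66 mm along the arm from the hinge and 40 mm square off the arm. The knob points up when the clamp is down, and to the tub's +x, away from the tub, when it stands open. z axis along the knob, outward.
- clamp_right_knob (a point): the same point on the right clamp.
- lid_grip (a point): the tub's loose lid, 0.3 kg: aluminium plate 158 (x) x 198 (y) x 5 mm; under it a plug 132 x 172 x 8 mm that enters the mouth with 4 mm play a side. Black handle bar along x, 80 mm long, 14 wide, 14 high. The point is the bar's centre: 50 mm above the plug's underside, 37 above the plate's top, 42 above tub_mouth when seated. z up; half a turn makes no difference.
- tray_grip (a point): pouring tray, 0.3 kg: open aluminium tray 150 (x) x 80 (y) mm, 40 mm walls at back and sides; at the front (+x) the floor ramps up over 40 mm to a 13 mm high lip, open, where parts slide out. A flat black bar (14 mm thick in x, 22 high, 83 long in y) bridges it as handle. The point is the bar's centre, 100 mm above the underside; x to the lip, z up.
- tray_lip (a point): middle of the tray's pouring lip: in the tray's frame 75 mm ahead (x) of tray_grip and 87 mm below it. Same axes.
- post_0_mid (a point): a white nylon spacer post, plain round rod 17 mm in diameter and 60 mm long, 30 g. The point is its centre, half-way along; its z axis runs along the rod. It can roll. At the start it lies in the tray, across it; it may be absent.
- post_1_mid (a point): a white nylon spacer post, plain round rod 17 mm in diameter and 60 mm long, 30 g. The point is its centre, half-way along; its z axis runs along the rod. It can roll. At the start it lies in the tray, across it; it may be absent.
- post_2_mid (a point): a white nylon spacer post, plain round rod 17 mm in diameter and 60 mm long, 30 g. The point is its centre, half-way along; its z axis runs along the rod. It can roll. At the start it lies in the tray, across it; it may be absent.
- post_3_mid (a point): a white nylon spacer post, plain round rod 17 mm in diameter and 60 mm long, 30 g. The point is its centre, half-way along; its z axis runs along the rod. It can roll. At the start it lies in the tray, across it; it may be absent.
- post_4_mid (a point): a white nylon spacer post, plain round rod 17 mm in diameter and 60 mm long, 30 g. The point is its centre, half-way along; its z axis runs along the rod. It can roll. At the start it lies astray on the table to the right of the tub; it may be absent.
- post_5_mid (a point): a white nylon spacer post, plain round rod 17 mm in diameter and 60 mm long, 30 g. The point is its centre, half-way along; its z axis runs along the rod. It can roll. At the start it lies astray on the table to the right of the tub; it may be absent.
- post_6_mid (a point): a white nylon spacer post, plain round rod 17 mm in diameter and 60 mm long, 30 g. The point is its centre, half-way along; its z axis runs along the rod. It can roll. At the start it lies astray on the table to the right of the tub; it may be absent.
- dust_brush_mid (a point): bystander: flat brush, 30x153x11 mm; the point is its middle. Leave alone.
- knob_mid (a point): bystander: clamp knob, 44x42x30 mm; the point is its middle. Leave alone.
- foot_mid (a point): bystander: grey rubber foot, 29x29x16 mm; the point is its middle. Leave alone.

How it is judged:
On the way, in this order (a step that is already met when the one before it is completed fails the run):
1. the tray is tipped over the tub, lip over the mouth, by more than 0.6 rad (angle between tray_grip's own z axis and vertical above 0.6 rad and horizontal distance between tray_lip and tub_mouth below 0.11 m and z of tray_lip in the frame of tub_mouth between -0.03 and 0.13 m), for 0.2 s.
2. every post lies in the tub and the tray stands upright on the table (x of post_0_mid in the frame of tub_mouth between -0.072 and 0.072 m and y of post_0_mid in the frame of tub_mouth between -0.092 and 0.092 m and z of post_0_mid in the frame of tub_mouth between -0.09 and -0.005 m and x of post_1_mid in the frame of tub_mouth between -0.072 and 0.072 m and y of post_1_mid in the frame of tub_mouth between -0.092 and 0.092 m and z of post_1_mid in the frame of tub_mouth between -0.09 and -0.005 m and x of post_2_mid in the frame of tub_mouth between -0.072 and 0.072 m and y of post_2_mid in the frame of tub_mouth between -0.092 and 0.092 m and z of post_2_mid in the frame of tub_mouth between -0.09 and -0.005 m and x of post_3_mid in the frame of tub_mouth between -0.072 and 0.072 m and y of post_3_mid in the frame of tub_mouth between -0.092 and 0.092 m and z of post_3_mid in the frame of tub_mouth between -0.09 and -0.005 m and x of post_4_mid in the frame of tub_mouth between -0.072 and 0.072 m and y of post_4_mid in the frame of tub_mouth between -0.092 and 0.092 m and z of post_4_mid in the frame of tub_mouth between -0.09 and -0.005 m and x of post_5_mid in the frame of tub_mouth between -0.072 and 0.072 m and y of post_5_mid in the frame of tub_mouth between -0.092 and 0.092 m and z of post_5_mid in the frame of tub_mouth between -0.09 and -0.005 m and x of post_6_mid in the frame of tub_mouth between -0.072 and 0.072 m and y of post_6_mid in the frame of tub_mouth between -0.092 and 0.092 m and z of post_6_mid in the frame of tub_mouth between -0.09 and -0.005 m and angle between tray_grip's own z axis and vertical below 0.1 rad and height (world z) of tray_grip between 0.09 and 0.11 m), for 0.2 s.
3. the lid sits home on the rim, all posts inside (x of post_0_mid in the frame of tub_mouth between -0.072 and 0.072 m and y of post_0_mid in the frame of tub_mouth between -0.092 and 0.092 m and z of post_0_mid in the frame of tub_mouth between -0.09 and -0.005 m and x of post_1_mid in the frame of tub_mouth between -0.072 and 0.072 m and y of post_1_mid in the frame of tub_mouth between -0.092 and 0.092 m and z of post_1_mid in the frame of tub_mouth between -0.09 and -0.005 m and x of post_2_mid in the frame of tub_mouth between -0.072 and 0.072 m and y of post_2_mid in the frame of tub_mouth between -0.092 and 0.092 m and z of post_2_mid in the frame of tub_mouth between -0.09 and -0.005 m and x of post_3_mid in the frame of tub_mouth between -0.072 and 0.072 m and y of post_3_mid in the frame of tub_mouth between -0.092 and 0.092 m and z of post_3_mid in the frame of tub_mouth between -0.09 and -0.005 m and x of post_4_mid in the frame of tub_mouth between -0.072 and 0.072 m and y of post_4_mid in the frame of tub_mouth between -0.092 and 0.092 m and z of post_4_mid in the frame of tub_mouth between -0.09 and -0.005 m and x of post_5_mid in the frame of tub_mouth between -0.072 and 0.072 m and y of post_5_mid in the frame of tub_mouth between -0.092 and 0.092 m and z of post_5_mid in the frame of tub_mouth between -0.09 and -0.005 m and x of post_6_mid in the frame of tub_mouth between -0.072 and 0.072 m and y of post_6_mid in the frame of tub_mouth between -0.092 and 0.092 m and z of post_6_mid in the frame of tub_mouth between -0.09 and -0.005 m and horizontal distance between lid_grip and tub_mouth below 0.012 m and angle between lid_grip's own z axis and vertical below 0.04 rad and angle between the x axis of lid_grip and the x axis of tub_mouth, either way round below 0.12 rad and z of lid_grip in the frame of tub_mouth between 0.036 and 0.047 m), for 0.2 s.
4. both clamps are down over the lid (horizontal distance between lid_grip and tub_mouth below 0.012 m and angle between lid_grip's own z axis and vertical below 0.04 rad and angle between the x axis of lid_grip and the x axis of tub_mouth, either way round below 0.12 rad and z of lid_grip in the frame of tub_mouth between 0.036 and 0.047 m and value of joint each of clamp_left, clamp_right below 0.08 rad), for 0.2 s.
At the end, for the whole second after the job is handed in: every post lies inside the tub below its rim, at rest; the tray stands upright on the table (within 0.1 rad); the lid sits on the rim within 12 mm and 0.12 rad of square, level within 0.04 rad, its handle 36 to 47 mm above the rim; both clamps are within 0.08 rad of fully down (all of step 2 and all of step 4 and linear speed of each of post_0, post_1, post_2, post_3, post_4, post_5, post_6, lid, tray below 0.02 m/s); the robot touches nothing.
It fails at once if the dust brush is moved by more than 40 mm (distance of dust_brush_mid from where it was at the start of the episode above 0.04 m).
It fails at once if the loose knob is moved by more than 40 mm (distance of knob_mid from where it was at the start of the episode above 0.04 m).
It fails at once if the rubber foot is moved by more than 40 mm (distance of foot_mid from where it was at the start of the episode above 0.04 m).
Of post_0, post_1, post_2, post_3 only 2 to 4 are there at a start; the rules pass over those that are not, and their reading is None.
Of post_4, post_5, post_6 only 1 to 3 are there at a start; the rules pass over those that are not, and their reading is None.
At some moment in a run one of lid, tray may be knocked a few centimetres aside while the robot is not near it.
It also fails if it takes over 210 s, if anything falls off the work surface, if the arm or the gripper's body presses on something with over 40 N, if the wrist force passes 120 N, or if a joint passes its speed limit or range.

## Working session

There is one attempt and no reset: what is moved stays moved. The work goes in short steps, Python scripts to look and compute and a shell command to move; the robot and the scene stay as the last step left them, time stands still between calls to the robot, and variables do not carry over. Pictures are saved under pics/ and viewed, and the job is handed in when it is done.

```bash
mkdir -p pics; cat > h.py <<'E'
import numpy as np, cv2
from scipy.spatial.transform import Rotation as R
from rig import bot
def pose():
    s=bot.get_state(); T=np.eye(4)
    T[:3,:3]=R.from_euler('xyz',s['ee_rot']).as_matrix(); T[:3,3]=s['position']; return T,s
def cap(n,f=None):
    T,s=pose(); c=bot.capture(n)
    if n=='wrist': M=T@np.array(c['T_tool_cam'])
    else:
        W=np.eye(4);W[:3,:3]=cv2.Rodrigues(np.array(c['rvec'],float))[0];W[:3,3]=np.ravel(c['tvec']);M=np.linalg.inv(W)
    c['M']=M
    z=c['range_z'];K=np.array(c['K']);v,u=np.mgrid[:z.shape[0],:z.shape[1]]
    P=np.stack([(u-K[0,2])/K[0,0]*z,(v-K[1,2])/K[1,1]*z,z],-1)@M[:3,:3].T+M[:3,3]
    P[z==0]=np.nan; c['P']=P
    if f: cv2.imwrite('pics/'+f,c['img'])
    np.savez('last_'+n+'.npz',P=P,img=c['img'],K=K,M=M)
    return c
E
python3 - <<'E'
from h import *
T,s=pose();print({k:np.round(v,3).tolist() for k,v in s.items()});print(T.round(3))
for n in('scene','top','wrist'):
    c=cap(n,n+'0.png');print(n,c['M'].round(3).tolist())
E
```

```text
{'time_s': 0.0, 'joint_pos': [-1.156, 0.265, 1.605, -0.0, 1.274, -0.037], 'qd': [0.001, 0.001, 0.001, 0.001, -0.002, 0.0], 'tau': [0.0, -50.21, -35.688, 0.073, 0.029, -0.0], 'position': [0.294, -0.607, 0.237], 'ee_rot': [3.11, 1.569, 1.991], 'force': [0.258, 0.629, -0.071], 'torque': [0.061, -0.035, 0.001], 'gripper_width': 0.999}
[[-0.001  0.9    0.437  0.294]
 [ 0.002  0.437 -0.9   -0.607]
 [-1.     0.    -0.002  0.237]
 [ 0.     0.     0.     1.   ]]
scene [[-0.866, -0.352, 0.355, 0.092], [-0.5, 0.635, -0.589, 0.765], [-0.018, -0.687, -0.726, 1.104], [0.0, 0.0, 0.0, 1.0]]
top [[-0.03, -0.992, 0.124, 0.361], [-1.0, 0.031, 0.003, -0.018], [-0.007, -0.124, -0.992, 1.377], [0.0, 0.0, 0.0, 1.0]]
wrist [[0.437, -0.862, -0.258, 0.361], [-0.9, -0.419, -0.123, -0.575], [-0.002, 0.286, -0.958, 0.382], [0.0, 0.0, 0.0, 1.0]]
```

View pics/top0.png

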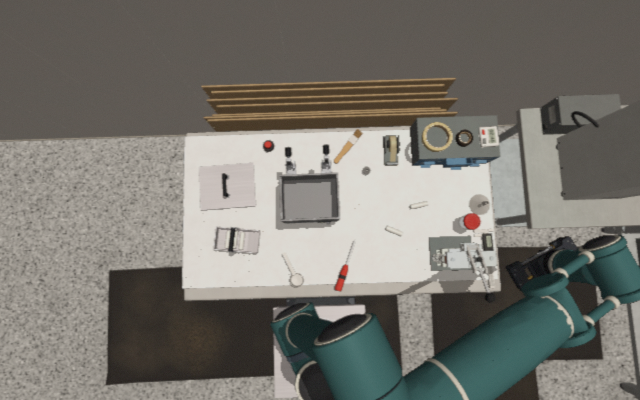

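View pics/scene0.png

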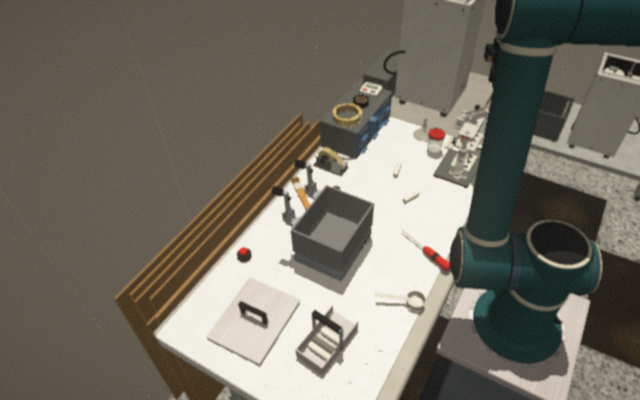

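View pics/wrist0.png

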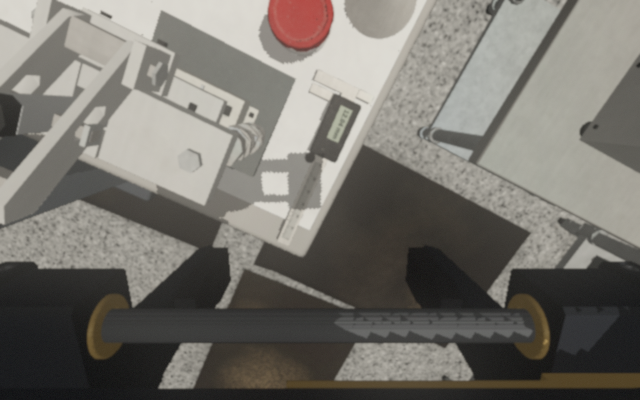

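```bash
python3 - <<'E'
import numpy as np, cv2
d=np.load('last_top.npz');P=d['P'];im=d['img']
cv2.imwrite('pics/topz.png',cv2.resize(im[120:300,180:500],None,fx=2.5,fy=2.5,interpolation=cv2.INTER_CUBIC))
d2=np.load('last_scene.npz')
cv2.imwrite('pics/scz.png',cv2.resize(d2['img'][140:380,190:450],None,fx=2.5,fy=2.5,interpolation=cv2.INTER_CUBIC))
for n,(u,v) in dict(post=(418,205),post2=(394,231),tub=(310,197),lidh=(225,186),trayh=(233,240),k1=(290,152),k2=(326,148),brush=(348,147),foot=(366,171)).items(): print(n,P[v,u].round(3))
print(np.nanmax(P[...,2]))
E
```

```text
post [ 0.491 -0.363  0.016]
post2 [ 0.402 -0.274  0.012]
tub [0.526 0.017 0.06 ]
lidh [0.574 0.311 0.055]
trayh [0.386 0.272 0.107]
k1 [0.644 0.07  0.231]
k2 [ 0.653 -0.04   0.232]
brush [ 0.711 -0.124  0.009]
foot [ 0.619 -0.184  0.015]
0.8048706562176324
```

View pics/topz.png

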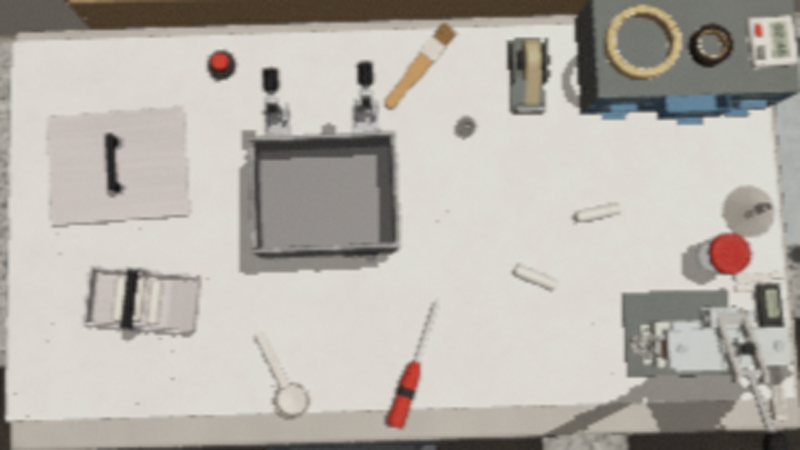

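View pics/scz.png

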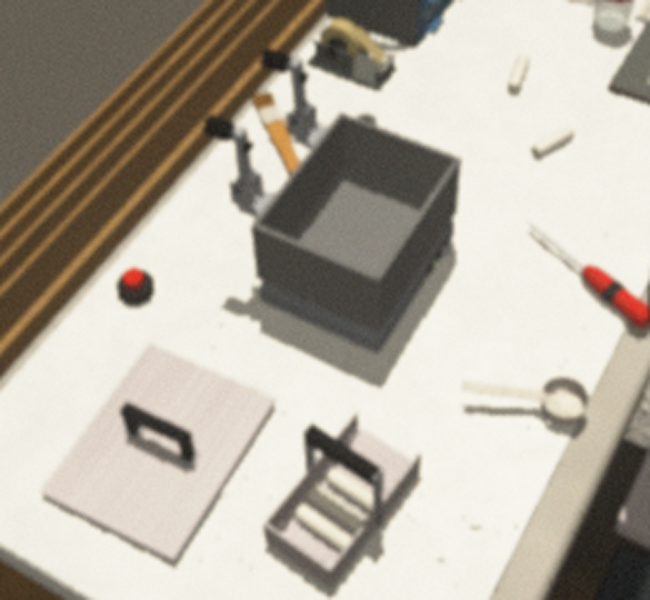

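```bash
cat > g.py <<'E'
import sys; from h import *
# usage: g.py "x y z jawdeg" ... ; jawdeg of tool z axis mod 180
T,s=pose(); Rm=T[:3,:3]; p=T[:3,3]
print('t',round(s['time_s'],2),'p',p.round(4),'jaw',round(np.degrees(np.arctan2(Rm[1,2],Rm[0,2])),2),'w',round(s['gripper_width']*88.1,1),'F',np.round(s['force'],1),'j6',round(s['joint_pos'][5],2))
for a in sys.argv[1:]:
    q=[float(t) for t in a.split()]
    d=Rm.T@(np.array(q[:3])-p)*1000
    print(a,'-> shift',d.round(1),end=' ')
    if len(q)>3:
        cur=np.degrees(np.arctan2(Rm[1,2],Rm[0,2])); e=(q[3]-cur+90)%180-90
        print('turn',round(-e,2)); Rm=Rm@R.from_euler('x',-e,degrees=True).as_matrix()
    else: print()
    p=np.array(q[:3])
E
python3 g.py "0.294 -0.607 0.36" "0.48 -0.2 0.36 -5" "0.42 0.14 0.36 -5"
```

```text
t 0.15 p [ 0.2945 -0.6068  0.2377] jaw -64.11 w 87.9 F [ 0.4 -0.7 -0.4] j6 -0.04
0.294 -0.607 0.36 -> shift [-122.3   -0.5   -0.2] 
0.48 -0.2 0.36 -5 -> shift [   0.5  345.  -285. ] turn -59.11
0.42 0.14 0.36 -5 -> shift [  0.6 333.5 -89.4] turn 0.0
```

```bash
python3 -m handwheel '-40 0 0 0 88; -40 0 0 0 88; -40 20 -17 0 88; 0 36 -30 0 88; 0 36 -30 0 88; 0 36 -30 0 88; 0 36 -30 0 88; 0 36 -30 0 88; 0 36 -30 0 88; 0 36 -30 0 88; 0 36 -30 0 88; 0 36 -30 0 88'; python3 g.py "0.5 -0.2 0.36 -5" "0.42 0.2 0.36 -5"
```

```text
time_s: 1.35
position: [0.4791, -0.197, 0.3586]
ee_rot: [1.617, 1.571, 0.498]
force: [0.3, -0.4, -0.2]
gripper_width: 0.995
t 1.35 p [ 0.4791 -0.197   0.3586] jaw -64.13 w 87.7 F [ 0.3 -0.4 -0.2] j6 0.68
0.5 -0.2 0.36 -5 -> shift [-1.4 17.5 11.8] turn -59.13
0.42 0.2 0.36 -5 -> shift [   0.   391.5 -114.6] turn -0.0
```

```bash
python3 -m handwheel '0 0 0 -8.5 88; 0 0 0 -8.5 88; 0 0 0 -8.5 88; 0 0 0 -8.5 88; 0 0 0 -8.5 88; 0 0 0 -8.5 88; 0 0 0 -8 88'; python3 -m handwheel '0 44 -11 0 88; 0 44 -11 0 88; 0 44 -11 0 88; 0 44 -11 0 88; 0 44 -11 0 88; 0 44 -11 0 88; 0 44 -11 0 88; 0 44 -11 0 88; 0 42 -11 0 88; 0 0 0 0 88'; python3 - <<'E'
from h import *
c=cap('wrist','w1.png')
E
python3 g.py
```

```text
time_s: 2.05
position: [0.4787, -0.1987, 0.3583]
ee_rot: [2.776, 1.57, 2.693]
force: [-0.9, -0.7, 0.5]
gripper_width: 0.997
time_s: 3.05
position: [0.4139, 0.2066, 0.3583]
ee_rot: [2.268, 1.569, 2.186]
force: [0.2, -0.8, 0.7]
gripper_width: 0.994
t 3.1 p [0.4144 0.2044 0.3583] jaw -4.82 w 88.1 F [-0.4 -1.  -0.1] j6 0.49
```

View pics/w1.png

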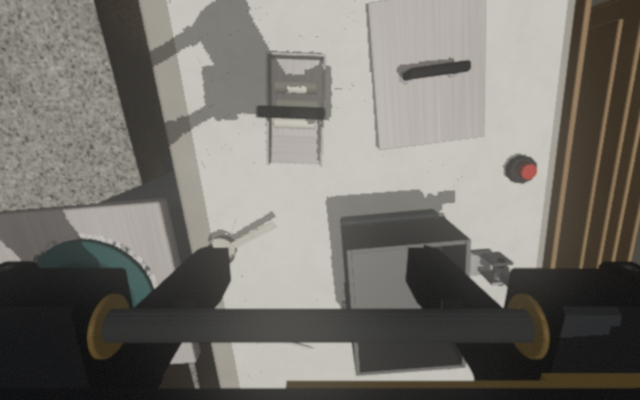

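```bash
cat > obj.py <<'E'
import numpy as np,cv2
def rect(pts):
    r=cv2.minAreaRect((pts[:,:2]*1000).astype(np.float32)); b=cv2.boxPoints(r)
    e=[b[1]-b[0],b[2]-b[1]]; l=max(e,key=np.linalg.norm)
    return np.round(r[0],1),np.round(sorted(r[1]),1),round(float((np.degrees(np.arctan2(l[1],l[0]))+90)%180-90),2)
def sel(P,box):
    x0,x1,y0,y1,z0,z1=box
    m=(P[...,0]>x0)&(P[...,0]<x1)&(P[...,1]>y0)&(P[...,1]<y1)&(P[...,2]>z0)&(P[...,2]<z1); return P[m]
E
python3 - <<'E'
from obj import *
for n in('top','wrist'):
    P=np.load(f'last_{n}.npz')['P']
    for nm,b in dict(bar=(.3,.5,.18,.37,.09,.13),tray=(.3,.48,.16,.37,.03,.06),lidbar=(.5,.68,.2,.4,.04,.07),lid=(.45,.7,.17,.42,.009,.03),rim=(.4,.66,-.12,.16,.133,.147)).items():
        p=sel(P,b); 
        if len(p)>5: print(n,nm,len(p),rect(p),p[:,2].mean().round(4), np.percentile(p[:,2],[5,95]).round(4))
E
```

```text
top bar 130 (array([389.5, 277.7]), array([15.4, 80. ]), -7.88) 0.1074 [0.0965 0.1137]
top tray 98 (array([388.8, 277.4]), array([ 79.8, 149.7]), 83.27) 0.0382 [0.0314 0.0437]
top lidbar 100 (array([581.4, 314.7]), array([15.4, 78.8]), 2.65) 0.0546 [0.0496 0.0588]
top lid 1971 (array([582.1, 303.7]), array([158.1, 221. ]), -87.41) 0.0127 [0.0094 0.0168]
top rim 438 (array([536.9,  16.4]), array([188.9, 192. ]), -89.7) 0.1384 [0.1338 0.1424]
wrist bar 871 (array([386.5, 280.1]), array([14. , 82.5]), -6.66) 0.109 [0.1065 0.1107]
wrist tray 709 (array([386.3, 280.5]), array([ 80.2, 149.7]), 83.33) 0.0377 [0.0326 0.04  ]
wrist lidbar 741 (array([578.6, 317.3]), array([14.1, 78.9]), 2.77) 0.0546 [0.0514 0.0566]
wrist lid 15245 (array([579. , 317.3]), array([157.9, 197.8]), -87.18) 0.0116 [0.0101 0.0131]
wrist rim 2183 (array([536.6,  18.8]), array([192.4, 193.5]), -89.4) 0.1378 [0.1338 0.1401]
```

```bash
python3 g.py "0.3865 0.2801 0.18 -6.66"
```

```text
t 3.1 p [0.4144 0.2044 0.3583] jaw -4.82 w 88.1 F [-0.4 -1.  -0.1] j6 0.49
0.3865 0.2801 0.18 -6.66 -> shift [178.3  73.2 -34.1] turn 1.84
```

```bash
python3 -m handwheel '0 37 -17 1.84 88; 40 36 -17 0 88; 40 0 0 0 88; 40 0 0 0 88; 40 0 0 0 88; 18 0 0 0 88; 0 0 0 0 88; 0 0 0 0 88';python3 - <<'E'
from h import *
from obj import *
c=cap('wrist','w2.png');P=c['P']
for nm,b in dict(bar=(.3,.5,.18,.37,.09,.13),tray=(.3,.48,.16,.37,.03,.06)).items():
    p=sel(P,b); print(nm,len(p),rect(p))
E
python3 g.py
```

```text
time_s: 3.9
position: [0.3913, 0.2733, 0.1856]
ee_rot: [-1.508, 1.57, -1.63]
force: [0.3, 0.1, 0.3]
gripper_width: 0.998
bar 2680 (array([386.6, 280.1]), array([14.7, 82.8]), -6.82)
tray 1541 (array([386.7, 280.4]), array([ 82.5, 149.5]), 83.73)
t 3.95 p [0.3919 0.274  0.1867] jaw -7.03 w 88.4 F [-1.2  0.1  0.2] j6 0.68
```

View pics/w2.png

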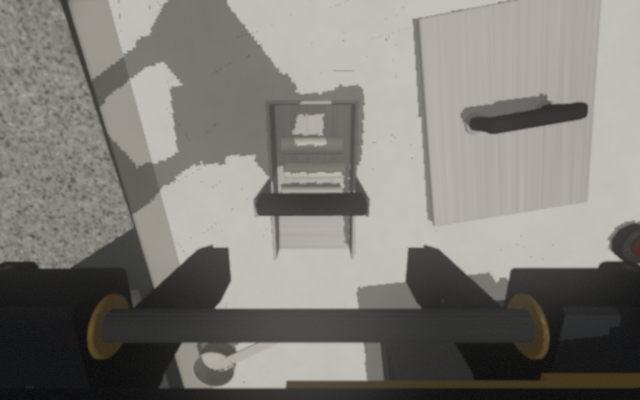

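```bash
python3 g.py "0.3866 0.2801 0.13 -6.75"
```

```text
t 3.95 p [0.3919 0.274  0.1867] jaw -7.03 w 88.4 F [-1.2  0.1  0.2] j6 0.68
0.3866 0.2801 0.13 -6.75 -> shift [56.7  5.4 -6.1] turn -0.28
```

```bash
python3 -m handwheel '20 5.4 -6 -0.3 88; 19 0 0 0 88; 17 0 0 0 88; 0 0 0 0 88; 0 0 0 0 88';python3 g.py "0.3866 0.2801 0.081 -6.75";python3 - <<'E'
from h import *
from obj import *
c=cap('wrist','w3.png');P=c['P']
for nm,b in dict(bar=(.3,.5,.18,.37,.09,.13),).items():
    p=sel(P,b); print(nm,len(p),rect(p))
E
python3 g.py "0.3866 0.2801 0.081 -6.75"
```

```text
time_s: 4.45
position: [0.3865, 0.2807, 0.1309]
ee_rot: [0.666, 1.568, 0.55]
force: [0.8, 0.5, 1.2]
gripper_width: 0.998
t 4.45 p [0.3865 0.2807 0.1309] jaw -6.67 w 87.9 F [0.8 0.5 1.2] j6 0.69
0.3866 0.2801 0.081 -6.75 -> shift [49.9 -0.7  0.1] turn 0.08
bar 4567 (array([385.9, 281.3]), array([ 18.6, 103.9]), -7.09)
t 4.5 p [0.3867 0.281  0.1313] jaw -6.67 w 88.1 F [-0.   0.1  0.4] j6 0.69
0.3866 0.2801 0.081 -6.75 -> shift [50.3 -1.  -0.2] turn 0.08
```

View pics/w3.png

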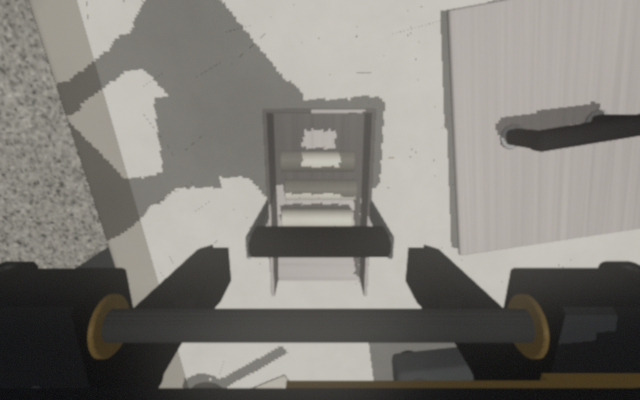

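```bash
python3 -m handwheel '10 -0.8 0 0 88; 10 0 0 0 88; 0 0 0 0 88'; python3 -m handwheel '8 0 0 0 88; 8 0 0 0 88; 7 0 0 0 88; 7 0 0 0 88; 0 0 0 0 88'; python3 g.py "0.3866 0.2801 0.081 -6.75"
```

```text
time_s: 4.8
position: [0.3845, 0.2789, 0.1078]
ee_rot: [-2.378, 1.569, -2.494]
force: [0.7, -0.2, 0.0]
gripper_width: 0.996
time_s: 5.3
position: [0.3846, 0.279, 0.0779]
ee_rot: [-2.376, 1.569, -2.492]
force: [-0.6, -0.1, 0.0]
gripper_width: 0.995
t 5.3 p [0.3846 0.279  0.0779] jaw -6.64 w 87.7 F [-0.6 -0.1  0. ] j6 0.69
0.3866 0.2801 0.081 -6.75 -> shift [-3.1  1.3  1.8] turn 0.11
```

```bash
python3 -m handwheel '0 0 0 0 70; 0 0 0 0 70; 0 0 0 0 70; 0 0 0 0 70; 0 0 0 0 70' 50; python3 -m handwheel '-5 0 0 0 70; -10 0 0 0 70; -10 0 0 0 70; -10 0 0 0 70; 0 0 0 0 70';  python3 g.py;python3 - <<'E'
from h import *
from obj import *
c=cap('wrist','w4.png')
E
```

```text
time_s: 5.8
position: [0.385, 0.2794, 0.0791]
ee_rot: [-2.687, 1.57, -2.804]
force: [0.1, -0.8, -2.0]
gripper_width: 0.941
time_s: 6.3
position: [0.3869, 0.2806, 0.1168]
ee_rot: [0.693, 1.566, 0.577]
force: [0.8, 0.8, -3.1]
gripper_width: 0.94
t 6.3 p [0.3869 0.2806 0.1168] jaw -6.65 w 82.8 F [ 0.8  0.8 -3.1] j6 0.69
```

View pics/w4.png

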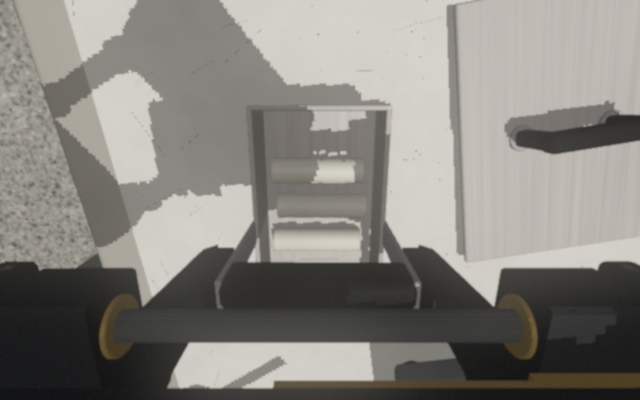

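```bash
python3 - <<'E'
from h import *
from obj import *
c=cap('top','t2.png');P=c['P']
for n in('top','scene'):
    if n=='scene': P=cap('scene','s2.png')['P']
    p=sel(P,(.4,.605,-.12,.16,.133,.147)); print(rect(p),p[:,2].mean())
    # near edge line
    q=p[(p[:,1]>-.06)&(p[:,1]<.09)&(p[:,0]<.47)]; f=np.polyfit(q[:,1],q[:,0],1); print('near rim: x at y=.018',np.polyval(f,.018),'yaw',-np.degrees(f[0]))
    q=p[(p[:,1]>.08)&(p[:,0]<.58)&(p[:,0]>.46)]; print('left',np.polyfit(q[:,0],q[:,1],1),q[:,1].mean())
    q=p[(p[:,1]<-.05)&(p[:,0]<.58)&(p[:,0]>.46)]; print('right',np.polyfit(q[:,0],q[:,1],1),q[:,1].mean())
    p=sel(P,(.58,.605,-.12,.16,.133,.147)); print('far',p[:,0].mean())
    for y0,y1 in((.04,.12),(-.07,-.01)):
        p=sel(P,(.57,.75,y0,y1,.17,.25));print('clamp',len(p),p.mean(0).round(4),p.min(0).round(3),p.max(0).round(3))
E
```

```text
(array([523. ,  16.3]), array([160.9, 191.9]), -89.2) 0.1386500356835838
near rim: x at y=.018 0.4454265144784608 yaw 0.8172034926955439
left [0.02224431 0.09735734] 0.10891055538202665
right [ 0.01717516 -0.08552066] -0.07659093847741506
far 0.5914972200462197
clamp 107 [0.6362 0.0753 0.2252] [0.611 0.067 0.17 ] [0.661 0.086 0.236]
clamp 103 [ 0.6411 -0.04    0.2251] [ 0.615 -0.049  0.171] [ 0.667 -0.03   0.235]
(array([517.2,  21.5]), array([ 96.4, 239. ]), 59.58) 0.13751239133326407
near rim: x at y=.018 0.44653231791009357 yaw -0.48556942692852995
left [-0.01489785  0.12299224] 0.11451787664127751
right [ 0.02187869 -0.08223104] -0.07154128230659178
far 0.5897151084809334
clamp 211 [0.6319 0.0831 0.2163] [0.61  0.069 0.17 ] [0.663 0.092 0.237]
clamp 197 [ 0.6354 -0.0327  0.2144] [ 0.614 -0.046  0.17 ] [ 0.668 -0.023  0.234]
```

View pics/s2.png

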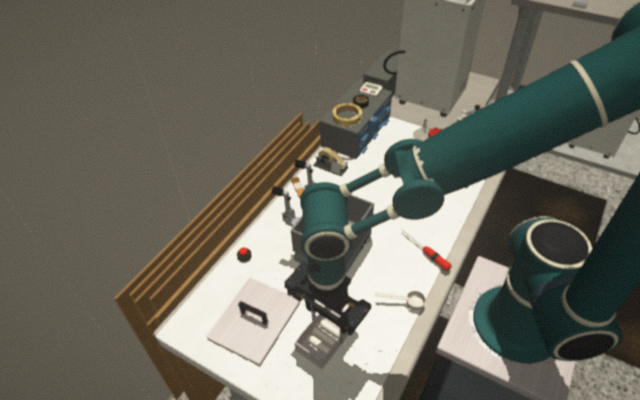

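```bash
python3 -m handwheel '-20 0 0 0 70; -30 0 0 0 70; -30 0 0 0 70; -30 0 0 0 70; -25 0 0 0 70; -10 0 0 0 70; 0 0 0 0 70';  python3 g.py "0.5173 0.0605 0.262 1"
```

```text
time_s: 7.15
position: [0.3859, 0.28, 0.2603]
ee_rot: [0.712, 1.568, 0.596]
force: [-0.4, 0.4, -2.9]
gripper_width: 0.938
t 7.15 p [0.3859 0.28   0.2603] jaw -6.66 w 82.7 F [-0.4  0.4 -2.9] j6 0.69
0.5173 0.0605 0.262 1 -> shift [  -1.7 -202.7  155.9] turn -7.66
```

```bash
python3 -m handwheel '0 -10 8 0 70; 0 -22 17 0 70; 0 -25 19 0 70; 0 -25 19 0 70; 0 -25 19 0 70; 0 -25 19 0 70; 0 -25 19 0 70; 0 -25 19 0 70; 0 -20 16 0 70; 0 0 0 -4 70; 0 0 0 -3.6 70; 0 0 0 0 70';  python3 g.py "0.5173 0.0605 0.222 1"
```

```text
time_s: 8.35
position: [0.5147, 0.0596, 0.2565]
ee_rot: [-3.0, 1.566, -2.985]
force: [-0.5, -0.4, -3.7]
gripper_width: 0.937
t 8.35 p [0.5147 0.0596 0.2565] jaw 0.89 w 82.5 F [-0.5 -0.4 -3.7] j6 0.05
0.5173 0.0605 0.222 1 -> shift [34.5  0.9  2.8] turn -0.11
```

```bash
python3 -m handwheel '15 0 1.5 0 70; 15 0 1 0 70; 5 0 0 0 70; 0 0 0 0 70; 5 -4.25 0 0 70; 5 -4.25 0 0 70; 5 -4.25 0 0 70; 0 0 0 0 70';  python3 g.py; python3 - <<'E'
from h import *
cap('scene','s3.png');cap('wrist','w5.png')
E
```

```text
time_s: 9.15
position: [0.5199, 0.0467, 0.212]
ee_rot: [-0.496, 1.567, -0.48]
force: [-1.9, -2.9, 7.6]
gripper_width: 0.938
t 9.15 p [0.5199 0.0467 0.212 ] jaw 0.94 w 82.6 F [-1.9 -2.9  7.6] j6 0.03
```

View pics/s3.png

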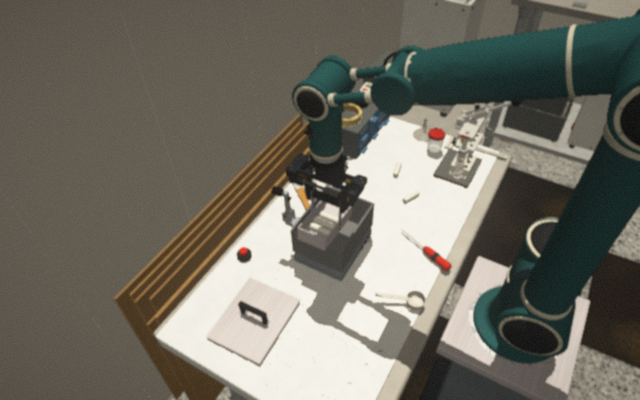

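View pics/w5.png

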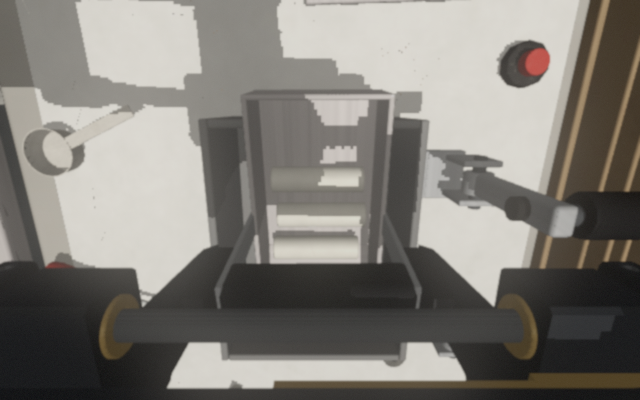

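```bash
python3 -m handwheel '5 -4 0 0 70; 5 -4 0 0 70; 5 -4 0 0 70; 5 -4 0 0 70; 0 0 0 0 70';  python3 g.py; python3 - <<'E'
from h import *
cap('wrist','w6.png')
E
```

```text
time_s: 9.75
position: [0.5211, 0.0283, 0.193]
ee_rot: [-0.834, 1.562, -0.818]
force: [-3.3, -11.2, 11.0]
gripper_width: 0.936
t 9.75 p [0.5211 0.0283 0.193 ] jaw 0.95 w 82.5 F [ -3.3 -11.2  11. ] j6 -0.0
```

View pics/w6.png

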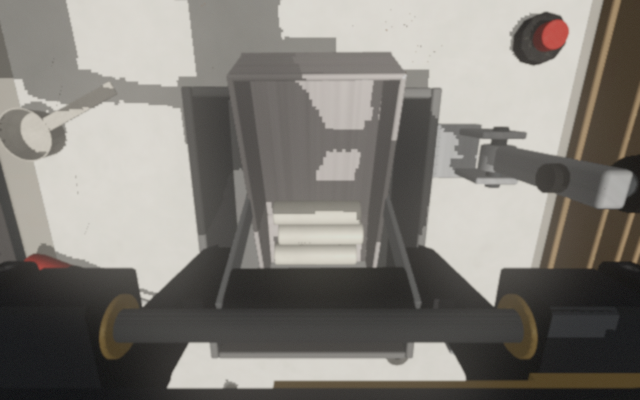

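```bash
python3 -m handwheel '5 -2 0 0 70; 5 -2 0 0 70; 5 -2 0 0 70; 5 -2 0 0 70; 0 0 0 0 70; 0 0 0 0 70';  python3 g.py; python3 - <<'E'
from h import *
cap('wrist','w7.png');cap('scene','s4.png')
E
```

```text
time_s: 10.4
position: [0.5214, 0.0181, 0.1734]
ee_rot: [-1.084, 1.558, -1.067]
force: [-3.1, -20.7, 11.2]
gripper_width: 0.935
t 10.4 p [0.5214 0.0181 0.1734] jaw 1.01 w 82.4 F [ -3.1 -20.7  11.2] j6 -0.02
```

View pics/w7.png

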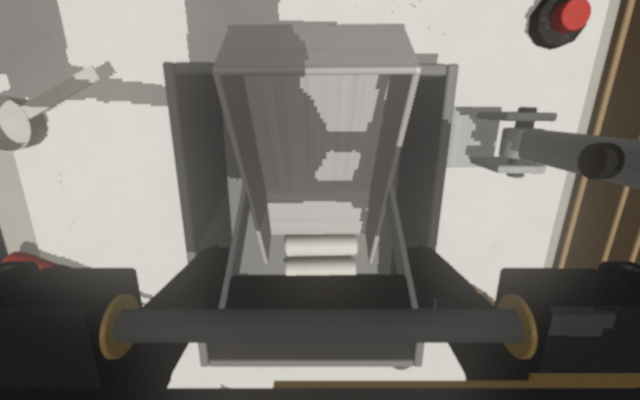

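View pics/s4.png

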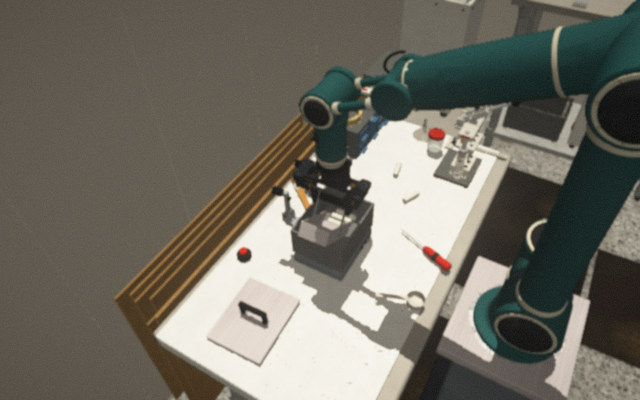

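```bash
python3 -m handwheel '-5 -3 0 0 70; -10 -5 0 0 70; -15 -5 0 0 70; -15 0 0 0 70; -15 0 0 0 70; -10 0 0 0 70; 0 0 0 0 70; 0 0 0 0 70; 0 0 0 0 70; 0 0 0 0 70' 60;  python3 g.py; python3 - <<'E'
from h import *
c=cap('wrist','w8.png')
P=c['P'][130:190,265:370].reshape(-1,3);P=P[~np.isnan(P[:,0])]
m=np.median(P,0);n=np.linalg.svd(P-P.mean(0),full_matrices=False)[2][2];print(m,n*np.sign(n[2]),np.arccos(abs(n[2])))
E
```

```text
time_s: 11.5
position: [0.5185, 0.0113, 0.2382]
ee_rot: [3.079, 1.569, 3.095]
force: [-1.2, -0.3, -1.9]
gripper_width: 0.935
t 11.5 p [0.5185 0.0113 0.2382] jaw 0.95 w 82.4 F [-1.2 -0.3 -1.9] j6 -0.04
[0.51684181 0.05369946 0.17478437] [ 0.0155767  -0.55524981  0.83153774] 0.5889259855277746
```

View pics/w8.png

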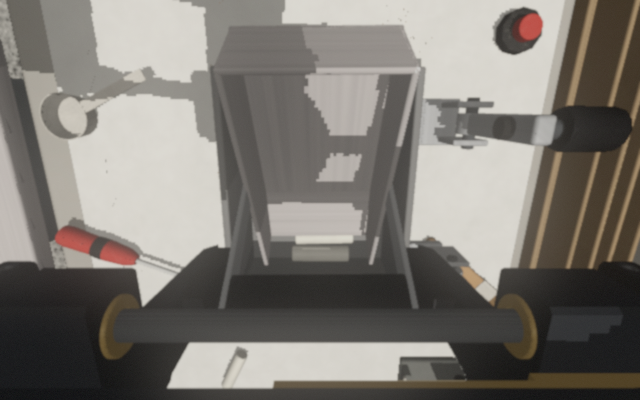

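```bash
python3 -m handwheel '10 -20 0 0 70; 15 -20 0 0 70; 0 -15 0 0 70; 0 -8 0 0 70; 0 0 0 0 70'; python3 -m handwheel '0 -6 0 0 70; 0 -6 0 0 70; 0 -6 0 0 70; 0 -6 0 0 70; 0 -6 0 0 70; 0 0 0 0 70';python3 g.py; cat > tilt.py <<'E'
import sys
from h import *
c=cap('wrist',sys.argv[1])
P=c['P'][110:180,275:365].reshape(-1,3);P=P[~np.isnan(P[:,0])]
m=np.median(P,0);n=np.linalg.svd(P-P.mean(0),full_matrices=False)[2][2];print(m,n*np.sign(n[2]),np.arccos(abs(n[2])))
E
python3 tilt.py w9.png
```

```text
time_s: 12.05
position: [0.5197, -0.0505, 0.2148]
ee_rot: [1.856, 1.566, 1.87]
force: [-1.8, 5.4, 1.9]
gripper_width: 0.94
time_s: 12.65
position: [0.5208, -0.0806, 0.2162]
ee_rot: [1.487, 1.567, 1.502]
force: [-3.4, 5.5, 6.5]
gripper_width: 0.938
t 12.65 p [ 0.5208 -0.0806  0.2162] jaw 0.89 w 82.6 F [-3.4  5.5  6.5] j6 -0.22
[ 0.52069595 -0.02881251  0.14879331] [ 0.01827064 -0.88240985  0.47012662] 1.0813620952713054
```

View pics/w9.png

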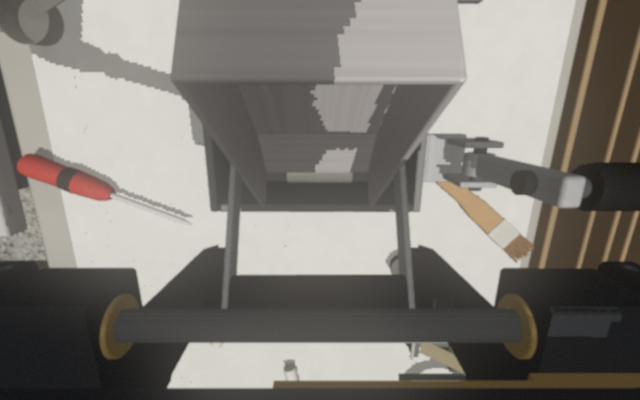

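```bash
python3 -m handwheel '0 0 0 0 70; 0 0 0 0 70; 0 5 0 0 70; -10 5 0 0 70; -20 10 0 0 70; -20 10 0 0 70; -10 0 0 0 70; 0 0 0 0 70; 0 0 0 0 70';python3 g.py; python3 tilt.py w10.png; python3 -c "
from h import *
cap('scene','s5.png');cap('top','t5.png')"
```

```text
time_s: 13.6
position: [0.52, -0.0521, 0.2739]
ee_rot: [-2.517, 1.57, -2.501]
force: [0.4, 0.9, -2.5]
gripper_width: 0.939
t 13.6 p [ 0.52   -0.0521  0.2739] jaw 0.94 w 82.7 F [ 0.4  0.9 -2.5] j6 -0.16
[ 0.51987207 -0.00053452  0.20708122] [ 0.03242399 -0.9173509   0.39675686] 1.1628153164395973
```

View pics/w10.png

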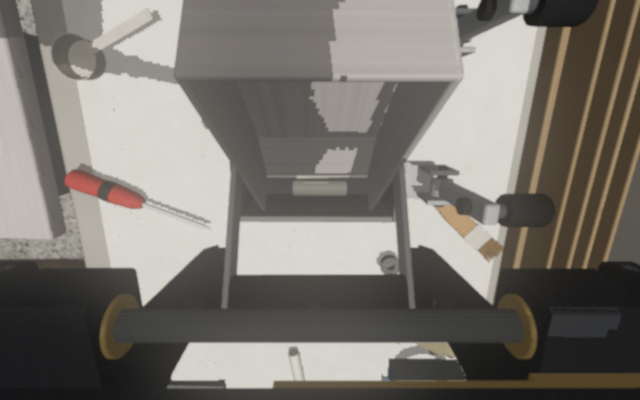

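View pics/s5.png

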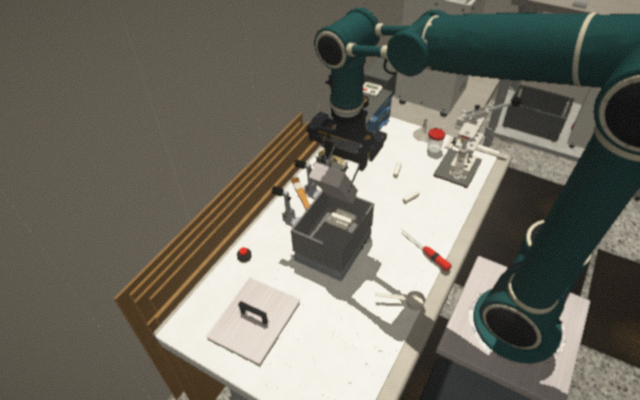

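```bash
python3 -m handwheel '10 25 0 0 70; 15 25 0 0 70; 15 25 0 0 70; 15 15 0 0 70; 4 10 0 0 70; 0 0 0 0 70; 0 0 0 0 70' 30;python3 g.py; python3 -m handwheel '0 8 0 0 70; 0 8 0 0 70; 0 8 0 0 70; 0 8 0 0 70; 0 8 0 0 70; 0 8 0 0 70; 0 0 0 0 70'; python3 g.py;python3 tilt.py w11.png
```

```text
time_s: 14.45
position: [0.5189, 0.0478, 0.2156]
ee_rot: [-0.91, 1.57, -0.893]
force: [1.2, 0.5, -3.6]
gripper_width: 0.938
t 14.45 p [0.5189 0.0478 0.2156] jaw 0.96 w 82.7 F [ 1.2  0.5 -3.6] j6 0.03
time_s: 15.15
position: [0.521, 0.0963, 0.2232]
ee_rot: [-0.041, 1.561, -0.025]
force: [-7.9, -3.4, 23.1]
gripper_width: 0.936
t 15.15 p [0.521  0.0963 0.2232] jaw 0.95 w 82.5 F [-7.9 -3.4 23.1] j6 0.12
[0.52117136 0.14936863 0.17113259] [ 0.01297857 -0.58191308  0.81314742] 0.6212570582482368
```

View pics/w11.png

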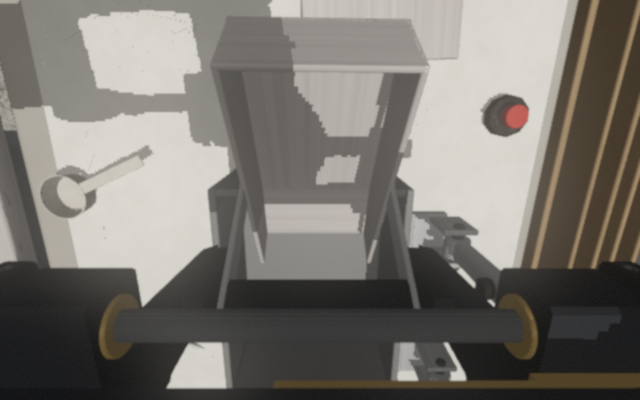

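```bash
python3 -m handwheel '-1 8 0 0 70; -1 8 0 0 70; -1 8 0 0 70; -1 8 0 0 70; 0 8 0 0 70; 0 8 0 0 70; 0 0 0 0 70'; python3 g.py;python3 tilt.py w12.png
```

```text
time_s: 15.9
position: [0.5166, 0.1454, 0.219]
ee_rot: [2.491, 1.57, 2.508]
force: [-0.0, -0.5, 2.6]
gripper_width: 0.934
t 15.9 p [0.5166 0.1454 0.219 ] jaw 0.99 w 82.3 F [-0.  -0.5  2.6] j6 0.21
[0.51630823 0.1975081  0.15775785] [ 0.00507492 -0.17755881  0.98409711] 0.17857896403010917
```

View pics/w12.png

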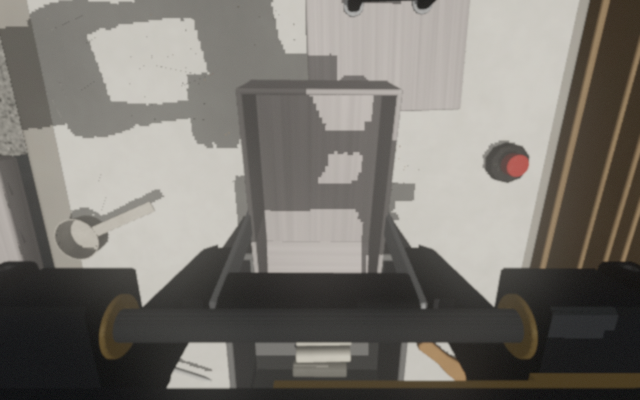

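```bash
python3 -m handwheel '-15 0 0 0 70; -15 10 -5 0 70; 0 20 -20 0 70; 0 25 -22 0 70; 0 25 -22 0 70; 0 25 -22 0 70; 0 20 -20 0 70; 0 10 -10 0 70; 0 0 0 0 70' 40; python3 g.py "0.385 0.287 0.15" "0.385 0.287 0.08"
```

```text
time_s: 16.85
position: [0.3927, 0.2784, 0.2501]
ee_rot: [0.98, 1.57, 0.999]
force: [-0.1, 0.3, -2.7]
gripper_width: 0.935
t 16.85 p [0.3927 0.2784 0.2501] jaw 1.1 w 82.4 F [-0.1  0.3 -2.7] j6 0.55
0.385 0.287 0.15 -> shift [100.1   8.6  -7.6] 
0.385 0.287 0.08 -> shift [70.  -0.1 -0. ]
```

```bash
python3 -m handwheel '15 4 -4 0 70; 30 4 -4 0 70; 30 0 0 0 70; 30 0 0 0 70; 25 0 0 0 70; 20 0 0 0 70; 5 0 0 0 70; 0 0 0 0 70'; python3 g.py; python3 -m handwheel '4 0 0 0 70; 4 0 0 0 70; 4 0 0 0 70; 4 0 0 0 70; 0 0 0 0 70' 15; python3 g.py; python3 tilt.py w13.png
```

```text
time_s: 17.65
position: [0.3851, 0.2839, 0.0928]
ee_rot: [-2.536, 1.568, -2.521]
force: [-0.6, -0.2, -2.5]
gripper_width: 0.937
t 17.65 p [0.3851 0.2839 0.0928] jaw 0.87 w 82.5 F [-0.6 -0.2 -2.5] j6 0.57
time_s: 18.15
position: [0.3872, 0.2869, 0.0799]
ee_rot: [0.769, 1.566, 0.785]
force: [0.3, 3.1, 2.5]
gripper_width: 0.938
t 18.15 p [0.3872 0.2869 0.0799] jaw 0.93 w 82.7 F [0.3 3.1 2.5] j6 0.57
[0.38732496 0.33901697 0.01710917] [ 0.0017557  -0.13727662  0.99053119] 0.13772281379985435
```

Now release gently by stepping the opening out.

```bash
python3 -m handwheel '1 0 0 0 70; 1 0 0 0 70; 0 0 0 0 70' 4; python3 tilt.py w14.png;  python3 -m handwheel '0 0 0 0 88; 0 0 0 0 88; 0 0 0 0 88'; python3 tilt.py w15.png; python3 g.py
```

```text
time_s: 18.5
position: [0.3846, 0.2841, 0.0753]
ee_rot: [-2.42, 1.568, -2.404]
force: [-0.5, 1.0, -2.4]
gripper_width: 0.946
[0.38439147 0.33568491 0.00919545] [ 0.00171636 -0.06432627  0.99792744] 0.06439365621166289
time_s: 18.85
position: [0.3858, 0.2851, 0.0765]
ee_rot: [0.491, 1.57, 0.507]
force: [-0.1, -0.6, -0.5]
gripper_width: 0.999
[0.38574662 0.33588876 0.00168567] [ 6.38161343e-04 -5.30966149e-04  9.99999655e-01] 0.0008301657121945114
t 18.9 p [0.3858 0.2851 0.0765] jaw 0.94 w 88.0 F [0.8 0.5 0. ] j6 0.57
```

View pics/w15.png

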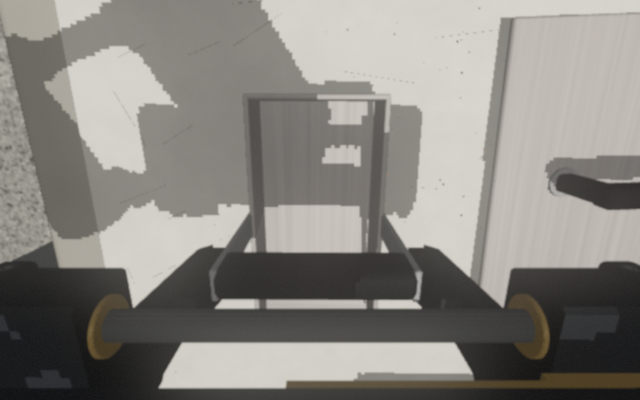

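```bash
python3 -m handwheel '-5 0 0 0 88; -10 0 0 0 88; -20 0 0 0 88; -40 0 0 0 88; -40 0 0 0 88; -40 0 0 0 88; -40 0 0 0 88; -40 0 0 0 88; -20 -10 5 0 88; 0 -20 5 0 88'; python3 g.py "0.42 0.13 0.33" "0.44 -0.38 0.33"
```

```text
time_s: 19.9
position: [0.3979, 0.2567, 0.3372]
ee_rot: [0.546, 1.561, 0.564]
force: [-0.2, -0.3, -0.6]
gripper_width: 0.996
t 19.9 p [0.3979 0.2567 0.3372] jaw 1.05 w 87.7 F [-0.2 -0.3 -0.6] j6 0.5
0.42 0.13 0.33 -> shift [   6.7 -127.1   19.8] 
0.44 -0.38 0.33 -> shift [  -2.5 -510.3   10.7]
```

```bash
python3 -m handwheel '0 -40 8 0 88; 0 -45 8 0 88; 0 -45 8 0 88; 0 -45 4 0 88; 0 -45 2 0 88; 0 -45 2 0 88; 0 -45 2 0 88; 0 -45 2 0 88; 0 -45 2 0 88; 0 -45 2 0 88; 0 -45 0 0 88; 0 -45 0 0 88';python3 -m handwheel '0 -45 0 0 88; 0 -40 0 0 88; 0 0 0 0 88; 0 0 0 0 88'; python3 g.py; python3 - <<'E'
from h import *
from obj import *
c=cap('wrist','w16.png');P=c['P']
m=(P[...,2]>.006)&(P[...,2]<.03)&(P[...,0]>.33)&(P[...,0]<.62)&(P[...,1]<-.1)&(P[...,1]>-.5)
n,l,st,_=cv2.connectedComponentsWithStats(m.astype(np.uint8))
for i in range(1,n):
    if st[i,4]>30: q=P[l==i];print(st[i],rect(q),q[:,2].max().round(4))
E
```

```text
time_s: 21.1
position: [0.4446, -0.281, 0.3325]
ee_rot: [-0.503, 1.569, -0.486]
force: [0.5, 0.2, 0.0]
gripper_width: 0.999
time_s: 21.5
position: [0.446, -0.3645, 0.3316]
ee_rot: [1.608, 1.57, 1.622]
force: [-0.5, -0.2, -0.6]
gripper_width: 0.996
t 21.5 p [ 0.446  -0.3645  0.3316] jaw 0.84 w 87.7 F [-0.5 -0.2 -0.6] j6 -0.74
[445  13  13  25 208] (array([ 613.3, -185. ]), array([13.2, 27.8]), 89.35) 0.0165
[274  71  28  47 578] (array([ 402.1, -272.6]), array([17. , 59.9]), 66.09) 0.0177
[341 142  17  43 490] (array([ 490.6, -364.9]), array([16.8, 59.7]), -80.08) 0.0179
[ 238  179   36   74 2275] (array([ 354. , -445.2]), array([ 47.7, 109.6]), -89.85) 0.03
```

View pics/w16.png

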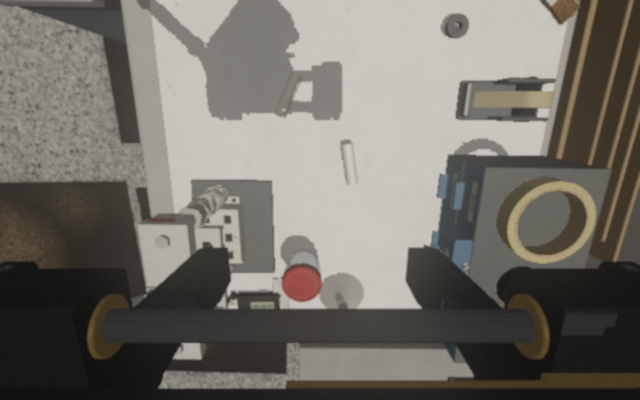

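```bash
python3 g.py "0.4906 -0.3649 0.33 10" "0.4906 -0.3649 0.06 10"
```

```text
t 21.55 p [ 0.4462 -0.3637  0.3317] jaw 0.91 w 88.1 F [-0.6 -0.2 -0.2] j6 -0.74
0.4906 -0.3649 0.33 10 -> shift [ 1.7 -1.9 44.4] turn -9.09
0.4906 -0.3649 0.06 10 -> shift [ 2.7e+02 -1.0e-01 -1.0e-01] turn -0.0
```

```bash
python3 -m handwheel '0 -1 22 0 50; 10 -1 22 0 50; 10 0 0 -4.6 50; 30 0 0 -4.5 50; 40 0 0 0 50; 40 0 0 0 50; 40 0 0 0 50; 40 0 0 0 50; 30 0 0 0 50; 30 0 0 0 50; 0 0 0 0 50; 0 0 0 0 50';python3 g.py "0.4906 -0.3649 0.006 10"
```

```text
time_s: 22.75
position: [0.4906, -0.364, 0.0618]
ee_rot: [2.062, 1.57, 2.239]
force: [-0.3, -0.1, -0.1]
gripper_width: 0.568
t 22.75 p [ 0.4906 -0.364   0.0618] jaw 10.13 w 50.1 F [-0.3 -0.1 -0.1] j6 -0.86
0.4906 -0.3649 0.006 10 -> shift [55.8 -0.9 -0.1] turn 0.13
```

```bash
python3 -m handwheel '20 -0.9 0 0 50; 20 0 0 0 50; 11 0 0 0 50; 4 0 0 0 50; 0 0 0 0 50; 0 0 0 0 5; 0 0 0 0 5; 0 0 0 0 5; 0 0 0 0 5; 0 0 0 0 5; 0 0 0 0 5' 20;python3 g.py; python3 -m handwheel '-20 0 0 0 5; -30 0 0 0 5; -40 0 0 0 5; -40 0 0 0 5; -40 0 0 0 5; -40 0 0 0 5; -30 0 0 0 5; 0 0 0 0 5'; python3 g.py "0.5 -0.36 0.28 1" "0.518 -0.01 0.28 1"
```

```text
time_s: 23.85
position: [0.4907, -0.3664, 0.0066]
ee_rot: [-0.82, 1.57, -0.645]
force: [0.6, 0.2, 2.6]
gripper_width: 0.183
t 23.85 p [ 0.4907 -0.3664  0.0066] jaw 10.04 w 16.2 F [0.6 0.2 2.6] j6 -0.86
time_s: 24.65
position: [0.4929, -0.3682, 0.2525]
ee_rot: [-0.857, 1.56, -0.681]
force: [0.9, -0.6, 0.3]
gripper_width: 0.183
t 24.65 p [ 0.4929 -0.3682  0.2525] jaw 10.04 w 16.2 F [ 0.9 -0.6  0.3] j6 -0.86
0.5 -0.36 0.28 1 -> shift [-27.5   6.6   8.6] turn 9.04
0.518 -0.01 0.28 1 -> shift [ -2.1 349.6  24.1] turn -0.0
```

```bash
python3 -m handwheel '-25 7 8 4.5 5; -5 20 2 4.5 5; 0 45 0 0 5; 0 45 0 0 5; 0 45 0 0 5; 0 45 0 0 5; 0 45 0 0 5; 0 45 0 0 5; 0 45 0 0 5; 0 45 0 0 5; 0 25 0 0 5; 0 0 0 0 5';python3 g.py "0.495 0.055 0.28 1" "0.495 0.055 0.11 1"
```

```text
time_s: 25.85
position: [0.4891, 0.0499, 0.2745]
ee_rot: [2.807, 1.568, 2.83]
force: [-0.1, -1.0, 0.3]
gripper_width: 0.187
t 25.85 p [0.4891 0.0499 0.2745] jaw 1.29 w 16.4 F [-0.1 -1.   0.3] j6 0.03
0.495 0.055 0.28 1 -> shift [-5.5  4.9  6. ] turn 0.29
0.495 0.055 0.11 1 -> shift [ 1.7e+02 -1.0e-01  4.0e-01] turn -0.0
```

```bash
python3 -m handwheel '25 5 6 0 5; 40 0 0 0 5; 40 0 0 0 5; 30 0 0 0 5; 20 0 0 0 5; 10 0 0 0 5; 0 0 0 0 5; 0 0 0 0 26; 0 0 0 0 26; 0 0 0 0 26';python3 g.py; python3 -m handwheel '-20 0 0 0 26; -40 0 0 0 26; -40 0 0 0 26; -40 0 0 0 26; -40 0 0 0 26; -20 0 0 0 26; 0 0 0 0 26'; python3 -c "
from h import *
cap('wrist','w17.png');cap('top','t17.png')"; python3 g.py "0.45 -0.2 0.3 1" "0.4021 -0.2726 0.2 -24"
```

```text
time_s: 26.85
position: [0.4973, 0.0522, 0.1128]
ee_rot: [0.021, 1.568, 0.04]
force: [0.5, -0.6, -0.2]
gripper_width: 0.295
t 26.85 p [0.4973 0.0522 0.1128] jaw 1.05 w 26.0 F [ 0.5 -0.6 -0.2] j6 0.04
time_s: 27.55
position: [0.4985, 0.0525, 0.3167]
ee_rot: [0.039, 1.561, 0.058]
force: [-0.0, 1.0, 0.6]
gripper_width: 0.294
t 27.65 p [0.4962 0.0523 0.3115] jaw 1.05 w 26.0 F [-0.3  0.4 -1.1] j6 0.04
0.45 -0.2 0.3 1 -> shift [  11.4 -251.4  -50.8] turn 0.05
0.4021 -0.2726 0.2 -24 -> shift [ 99.9 -71.8 -49.3] turn 25.0
```

View pics/w17.png

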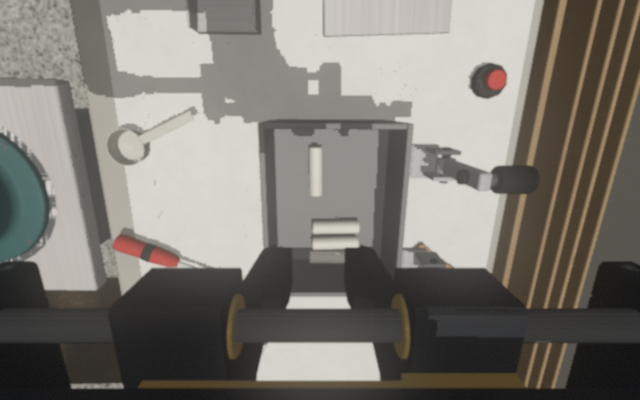

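```bash
python3 -m handwheel '0 -40 -10 0 50; 0 -45 -14 0 50; 0 -45 -14 0 50; 0 -45 -14 0 50; 0 -45 -14 0 50; 0 -45 -14 0 50; 0 -40 -12 8.3 50; 0 0 0 8.3 50; 0 0 0 8.4 50; 0 0 0 0 50'; python3 g.py "0.4021 -0.2726 0.06 -24"
```

```text
time_s: 28.65
position: [0.4084, -0.2542, 0.3086]
ee_rot: [2.939, 1.566, 2.519]
force: [0.8, -0.1, 0.8]
gripper_width: 0.569
t 28.65 p [ 0.4084 -0.2542  0.3086] jaw -24.05 w 50.1 F [ 0.8 -0.1  0.8] j6 -0.19
0.4021 -0.2726 0.06 -24 -> shift [248.5 -19.6   2.8] turn -0.05
```

```bash
python3 -m handwheel '20 -10 1 0 50; 40 -9 1 0 50; 40 0 0 0 50; 40 0 0 0 50; 40 0 0 0 50; 40 0 0 0 50; 25 0 0 0 50; 0 0 0 0 50; 0 0 0 0 50'; python3 g.py "0.4021 -0.2726 0.006 -24"; python3 -c "
from h import *
from obj import *
P=cap('wrist','w18.png')['P']
q=sel(P,(.36,.44,-.32,-.22,.007,.03));print(len(q),rect(q))"
```

```text
time_s: 29.55
position: [0.4032, -0.2717, 0.0655]
ee_rot: [2.912, 1.568, 2.497]
force: [-0.7, -0.4, 0.4]
gripper_width: 0.567
t 29.55 p [ 0.4032 -0.2717  0.0655] jaw -23.8 w 49.9 F [-0.7 -0.4  0.4] j6 -0.23
0.4021 -0.2726 0.006 -24 -> shift [59.5 -1.3 -0.5] turn 0.2
2236 (array([ 402.7, -272.6]), array([16.8, 60.4]), 66.27)
```

```bash
python3 -m handwheel '20 -1 0 0 50; 20 0 0 0 50; 14 0 0 0 50; 5 0 0 0 50; 0 0 0 0 50; 0 0 0 0 5; 0 0 0 0 5; 0 0 0 0 5; 0 0 0 0 5; 0 0 0 0 5; 0 0 0 0 5' 20;python3 g.py; python3 -m handwheel '-20 0 0 0 5; -30 0 0 0 5; -40 0 0 0 5; -40 0 0 0 5; -40 0 0 0 5; -40 0 0 0 5; -40 0 0 0 5; -20 0 0 0 5; 0 0 0 -8.3 5; 0 0 0 -8.3 5; 0 0 0 -8.4 5'; python3 g.py  "0.48 0.055 0.28 1"
```

```text
time_s: 30.7
position: [0.4036, -0.2736, 0.0076]
ee_rot: [-0.214, 1.57, -0.632]
force: [0.7, 0.8, 2.6]
gripper_width: 0.184
t 30.7 p [ 0.4036 -0.2736  0.0076] jaw -23.95 w 16.2 F [0.7 0.8 2.6] j6 -0.23
time_s: 31.8
position: [0.4033, -0.2734, 0.2774]
ee_rot: [-0.5, 1.571, -0.476]
force: [-0.9, -0.6, -0.9]
gripper_width: 0.186
t 31.8 p [ 0.4033 -0.2734  0.2774] jaw 1.39 w 16.4 F [-0.9 -0.6 -0.9] j6 -0.67
0.48 0.055 0.28 1 -> shift [ -2.7 326.4  84.6] turn 0.39
```

```bash
python3 -m handwheel '0 40 10 0 5; 0 45 12 0 5; 0 45 12 0 5; 0 45 12 0 5; 0 45 12 0 5; 0 45 12 0 5; 0 45 12 0 5; 0 16 4 0 5; 0 0 0 0 5';python3 g.py "0.487 0.06 0.12"
```

```text
time_s: 32.7
position: [0.4834, 0.0563, 0.2769]
ee_rot: [2.564, 1.57, 2.587]
force: [0.0, -0.7, -0.5]
gripper_width: 0.187
t 32.7 p [0.4834 0.0563 0.2769] jaw 1.28 w 16.5 F [ 0.  -0.7 -0.5] j6 0.04
0.487 0.06 0.12 -> shift [156.9   3.6   3.8]
```

```bash
python3 -m handwheel '25 3 3 0 5; 40 0 0 0 5; 40 0 0 0 5; 30 0 0 0 5; 15 0 0 0 5; 7 0 0 0 5; 0 0 0 0 5; 0 0 0 0 24; 0 0 0 0 24; 0 0 0 0 24';python3 g.py; python3 -m handwheel '-20 0 0 0 24; -40 0 0 0 24; -40 0 0 0 24; -40 0 0 0 24; -40 0 0 0 24; -40 0 0 0 24; 0 -20 0 0 50; 0 -20 0 0 50; 0 -20 0 0 50; 0 0 0 0 50'; python3 g.py; python3 -c "
from h import *
cap('wrist','w19.png');cap('top','t19.png');cap('scene','s19.png')"
```

```text
time_s: 33.7
position: [0.4874, 0.057, 0.1216]
ee_rot: [0.027, 1.568, 0.045]
force: [-0.9, -0.0, -0.3]
gripper_width: 0.27
t 33.7 p [0.4874 0.057  0.1216] jaw 1.04 w 23.8 F [-0.9 -0.  -0.3] j6 0.05
time_s: 34.7
position: [0.4876, -0.0044, 0.3412]
ee_rot: [-0.526, 1.569, -0.51]
force: [0.2, -0.7, -0.4]
gripper_width: 0.566
t 34.7 p [ 0.4876 -0.0044  0.3412] jaw 0.93 w 49.9 F [ 0.2 -0.7 -0.4] j6 -0.08
```

View pics/w19.png

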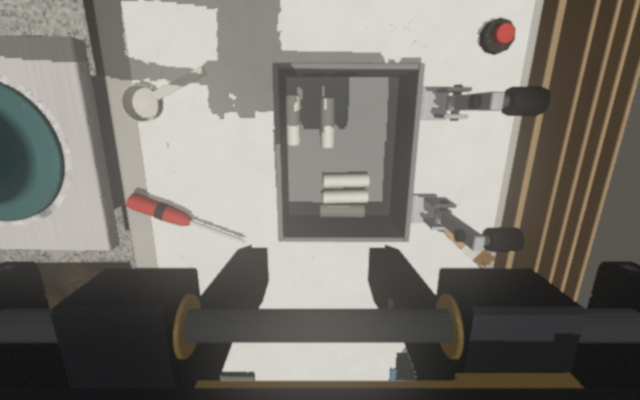

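View pics/t19.png

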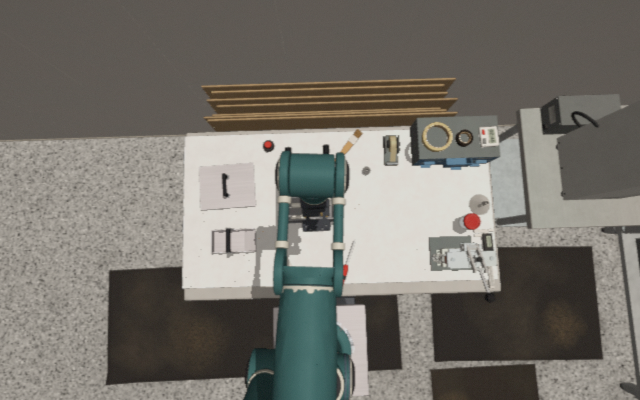

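View pics/s19.png

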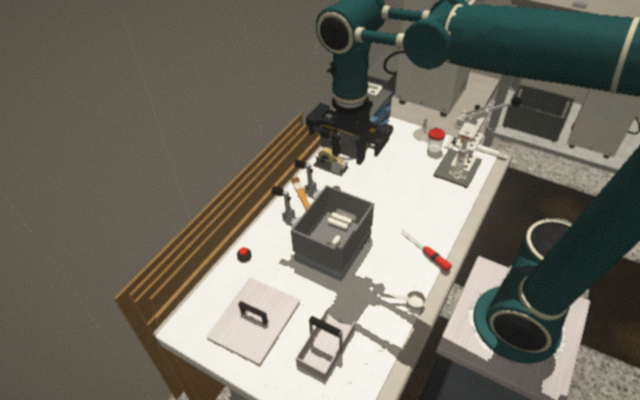

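```bash
python3 - <<'E'
from obj import *
P=np.load('last_wrist.npz')['P']
p=sel(P,(.43,.6,-.1,.13,.134,.147)); print(rect(p),np.median(p[:,2]))
fl=sel(P,(.46,.57,-.05,.09,.04,.07));print('floor',len(fl))
n=sel(P,(.43,.458,-.06,.09,.134,.147));print('near',n[:,0].mean(),-np.degrees(np.polyfit(n[:,1],n[:,0],1)[0]))
n=sel(P,(.58,.6,-.06,.09,.134,.147));print('far',n[:,0].mean(),-np.degrees(np.polyfit(n[:,1],n[:,0],1)[0]))
n=sel(P,(.47,.57,.09,.13,.134,.147));print('left',n[:,1].mean(),np.degrees(np.polyfit(n[:,0],n[:,1],1)[0]))
n=sel(P,(.47,.57,-.1,-.06,.134,.147));print('right',n[:,1].mean(),np.degrees(np.polyfit(n[:,0],n[:,1],1)[0]))
for y0,y1 in((.04,.12),(-.07,-.01)):
    p=sel(P,(.605,.75,y0,y1,.17,.25));print('clamp',len(p),p.mean(0).round(4),p.min(0).round(3),p.max(0).round(3))
    p=sel(P,(.605,.75,y0,y1,.22,.25));print(p.mean(0).round(4),p.min(0).round(3),p.max(0).round(3))
T=np.load('last_top.npz')['P']
for nm,b in dict(bar=(.3,.5,.18,.37,.09,.13),tray=(.3,.48,.16,.37,.03,.06),lidbar=(.5,.68,.2,.4,.04,.07)).items():
    p=sel(T,b);print(nm,rect(p))
E
python3 g.py "0.56 0.23 0.34 -87"
```

```text
(array([516.7,  18.2]), array([152.4, 192.3]), -89.24) 0.1383751649156742
floor 8037
near 0.4438937967635713 0.662687448376036
far 0.5888560151145019 0.7270696704651244
left 0.11106051084880975 0.24321967074160497
right -0.07388954193768411 0.7860825967473611
clamp 2099 [0.6323 0.0776 0.2232] [0.608 0.067 0.17 ] [0.66  0.089 0.234]
[0.6374 0.0777 0.2292] [0.614 0.067 0.22 ] [0.66  0.089 0.234]
clamp 1751 [ 0.6344 -0.0357  0.2193] [ 0.612 -0.048  0.17 ] [ 0.664 -0.027  0.233]
[ 0.6412 -0.0359  0.228 ] [ 0.619 -0.048  0.22 ] [ 0.664 -0.027  0.233]
bar (array([386.2, 288.5]), array([14. , 78.7]), -0.25)
tray (array([386.7, 290.3]), array([ 81.8, 149.2]), 89.61)
lidbar (array([581.6, 314.9]), array([15.9, 78.3]), 2.08)
t 34.85 p [ 0.4875 -0.0025  0.3406] jaw 1.03 w 50.0 F [-0.2 -0.4  0.1] j6 -0.07
0.56 0.23 0.34 -87 -> shift [  0.8 231.1  76.7] turn 88.03
```

```bash
python3 -m handwheel '0 40 20 0 60; 0 45 20 0 60; 0 45 20 0 60; 0 45 16 0 60; 0 45 0 0 60; 0 0 0 -8.5 60; 0 0 0 -8.5 60; 0 0 0 -8.5 60; 0 0 0 -8.5 60; 0 0 0 -8.5 60; 0 0 0 -8.5 60; 0 0 0 -8.5 60';python3 -m handwheel '0 0 0 -8.5 60; 0 0 0 -8.5 60; 0 0 0 -8.5 60; 0 0 0 -6.8 60; 0 0 0 0 60; 0 0 0 0 60'; python3 g.py "0.61 0.317 0.34 92.77" "0.5788 0.3173 0.06"
```

```text
time_s: 36.05
position: [0.5589, 0.2197, 0.3402]
ee_rot: [1.321, 1.57, 2.386]
force: [-0.3, 0.0, 0.8]
gripper_width: 0.681
time_s: 36.65
position: [0.5591, 0.2192, 0.3402]
ee_rot: [0.938, 1.57, 2.557]
force: [0.8, 0.9, 0.2]
gripper_width: 0.681
t 36.65 p [0.5591 0.2192 0.3402] jaw 92.74 w 60.0 F [0.8 0.9 0.2] j6 -1.29
0.61 0.317 0.34 92.77 -> shift [  0.2 -55.5  95.2] turn -0.03
0.5788 0.3173 0.06 -> shift [280.   31.1   1.8]
```

```bash
python3 -m handwheel '0 -20 35 0 60; 20 -20 35 0 60; 30 -10 25 0 60; 30 0 0 0 60; 20 0 0 0 60; 0 0 0 0 60; 0 0 0 0 60'; python3 -c "
from h import *
from obj import *
P=cap('wrist','w20.png')['P']
for b in ((.5,.68,.2,.4,.04,.07),(.45,.7,.17,.42,.009,.03)):
    q=sel(P,b);print(len(q),rect(q))"; python3 g.py "0.5788 0.3173 0.08 92.77"
```

```text
time_s: 37.35
position: [0.6045, 0.316, 0.2402]
ee_rot: [1.906, 1.57, -2.758]
force: [-0.0, -0.3, 0.2]
gripper_width: 0.678
998 (array([579.1, 316.9]), array([13.1, 77.8]), 2.58)
22614 (array([579. , 316.5]), array([157.1, 198.1]), -87.26)
t 37.4 p [0.6052 0.3162 0.2417] jaw 92.79 w 60.4 F [0.7 0.3 0.2] j6 -1.17
0.5788 0.3173 0.08 92.77 -> shift [161.6  26.6   2.3] turn 0.02
```

View pics/w20.png

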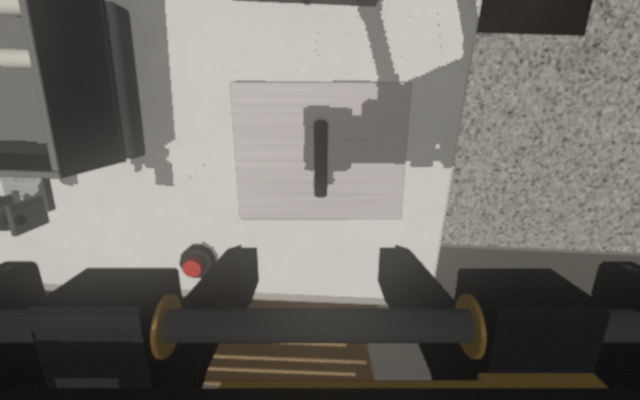

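```bash
python3 -m handwheel '30 14 1 0 60; 40 13 1 0 60; 40 0 0 0 60; 30 0 0 0 60; 20 0 0 0 60; 0 0 0 0 60'; python3 g.py "0.579 0.317 0.031 92.7"
```

```text
time_s: 38.0
position: [0.5765, 0.3157, 0.0787]
ee_rot: [1.975, 1.567, -2.688]
force: [-0.4, 0.3, -1.3]
gripper_width: 0.679
t 38.0 p [0.5765 0.3157 0.0787] jaw 92.79 w 59.8 F [-0.4  0.3 -1.3] j6 -1.16
0.579 0.317 0.031 92.7 -> shift [47.7 -2.7  1.2] turn 0.09
```

```bash
python3 -m handwheel '20 -2.5 1 0 60; 20 0 0 0 60; 8 0 0 0 60; 0 0 0 0 60; 0 0 0 0 5; 0 0 0 0 5; 0 0 0 0 5; 0 0 0 0 5; 0 0 0 0 5; 0 0 0 0 5; 0 0 0 0 5' 50; python3 g.py "0.579 0.317 0.031 92.7"; python3 -m handwheel '-5 0 0 0 5; -10 0 0 0 5; -20 0 0 0 5; -20 0 0 0 5; 0 0 0 0 5'; python3 g.py; python3 -c "
from h import *
cap('wrist','w21.png')"
```

```text
time_s: 39.1
position: [0.5801, 0.3176, 0.0324]
ee_rot: [-2.699, 1.571, -1.078]
force: [-1.3, -0.7, 1.1]
gripper_width: 0.149
t 39.1 p [0.5801 0.3176 0.0324] jaw 92.84 w 13.1 F [-1.3 -0.7  1.1] j6 -1.16
0.579 0.317 0.031 92.7 -> shift [ 1.4  1.1 -0.5] turn 0.14
time_s: 39.6
position: [0.5825, 0.3188, 0.0912]
ee_rot: [-1.157, 1.564, 0.464]
force: [0.9, 0.8, -2.3]
gripper_width: 0.147
t 39.6 p [0.5825 0.3188 0.0912] jaw 92.84 w 12.9 F [ 0.9  0.8 -2.3] j6 -1.16
```

View pics/w21.png

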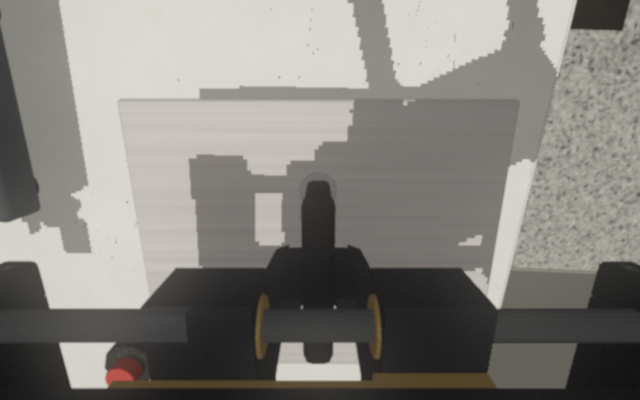

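```bash
python3 -m handwheel '-20 0 0 0 5; -40 0 0 0 5; -40 0 0 0 5; -40 0 0 0 5; -40 0 0 0 5; -20 0 0 0 5; 0 0 0 0 5'; python3 g.py "0.5167 0.0182 0.29 90.75"
```

```text
time_s: 40.35
position: [0.5816, 0.3184, 0.2909]
ee_rot: [-1.156, 1.564, 0.464]
force: [0.3, -0.4, -2.4]
gripper_width: 0.147
t 40.35 p [0.5816 0.3184 0.2909] jaw 92.85 w 13.0 F [ 0.3 -0.4 -2.4] j6 -1.16
0.5167 0.0182 0.29 90.75 -> shift [  -0.3   79.8 -296.6] turn 2.1
```

```bash
python3 -m handwheel '0 5 -15 0 5; 0 8 -30 0 5; 0 11 -40 0 5; 0 11 -40 0 5; 0 11 -40 0 5; 0 11 -40 0 5; 0 11 -40 0 5; 0 8 -30 0 5; 0 4 -16 0 5; 0 0 -5 2.1 5; 0 0 0 0 5; 0 0 0 0 5'; python3 g.py "0.5167 0.0182 0.25 90.75"; python3 -c "
from h import *
cap('wrist','w22.png');cap('top','t22.png');cap('scene','s22.png')"; python3 g.py "0.5167 0.0182 0.25 90.75"
```

```text
time_s: 41.55
position: [0.5143, 0.0184, 0.2859]
ee_rot: [1.336, 1.569, 2.92]
force: [0.4, 0.4, -2.0]
gripper_width: 0.149
t 41.55 p [0.5143 0.0184 0.2859] jaw 90.75 w 13.1 F [ 0.4  0.4 -2. ] j6 -1.6
0.5167 0.0182 0.25 90.75 -> shift [35.9 -2.5 -0.3] turn -0.0
t 41.7 p [0.5148 0.0189 0.2868] jaw 90.82 w 13.2 F [-0.4  0.3 -2.9] j6 -1.6
0.5167 0.0182 0.25 90.75 -> shift [36.8 -1.9 -0.7] turn 0.07
```

View pics/w22.png

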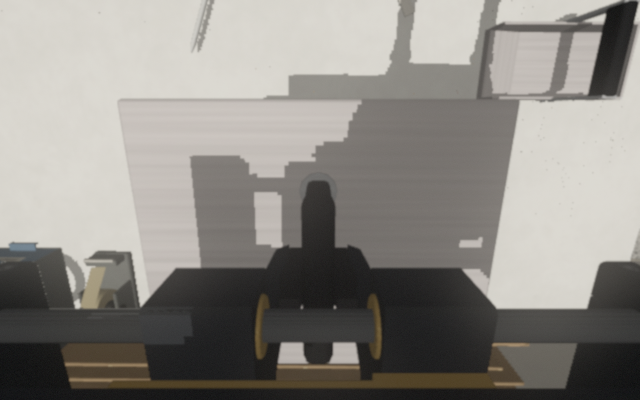

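View pics/s22.png

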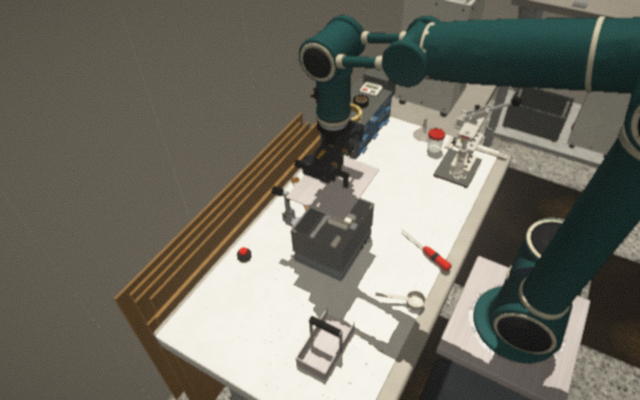

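```bash
python3 - <<'E'
from obj import *
P=np.load('last_wrist.npz')['P']
p=sel(P,(.4,.56,-.12,.16,.255,.285)); print(len(p),np.median(p[:,2]))
q=p[abs(p[:,2]-np.median(p[:,2]))<.006]
print(rect(q), q.min(0),q.max(0))
A=np.c_[q[:,:2]-q[:,:2].mean(0),np.ones(len(q))];print(np.linalg.lstsq(A,q[:,2],rcond=None)[0])
l=q[q[:,0]<.47]
for s in(l[:,0].min(),):
  e=[l[(l[:,1]>a)&(l[:,1]<a+.01),0].min() for a in np.arange(-.06,.09,.01)];print('near edge',np.polyfit(np.arange(-.055,.095,.01)-.018,e,1))
e=[(q[(q[:,0]>a)&(q[:,0]<a+.01),1].min(),q[(q[:,0]>a)&(q[:,0]<a+.01),1].max()) for a in np.arange(.44,.48,.01)];print(np.round(e,4))
E
```

```text
60221 0.26532302944076525
(array([493.2,  17.6]), array([116.3, 198.3]), -89.41) [ 0.4340811  -0.08192752  0.26217237] [0.55150103 0.11683046 0.27131655]
[-0.00220106  0.00138446  0.26532662]
near edge [-0.01300562  0.43527803]
[[-0.0817  0.1158]
 [-0.0819  0.1157]
 [-0.0813  0.1163]
 [-0.0815  0.1166]]
```

```bash
python3 -m handwheel '15 -2 0.5 0 5; 30 0 0 0 5; 30 0 0 0 5; 20 0 0 0 5; 5 0 0 0 5; 0 0 0 0 5; 0 0 0 0 5'; python3 g.py "0.5167 0.0182 0.163 90.75"
```

```text
time_s: 42.4
position: [0.5177, 0.0187, 0.1882]
ee_rot: [-1.587, 1.569, -0.003]
force: [0.2, 0.5, -2.8]
gripper_width: 0.151
t 42.4 p [0.5177 0.0187 0.1882] jaw 90.77 w 13.3 F [ 0.2  0.5 -2.8] j6 -1.6
0.5167 0.0182 0.163 90.75 -> shift [25.2  1.  -0.5] turn 0.02
```

```bash
python3 -m handwheel '6 0.8 0 0 5; 5 0 0 0 5; 5 0 0 0 5; 0 0 0 0 5'; python3 g.py;python3 -m handwheel '3 0 0 0 5; 3 0 0 0 5; 2 0 0 0 5; 2 0 0 0 5; 0 0 0 0 5'; python3 g.py "0.5167 0.0182 0.163 90.75"; python3 -c "
from h import *
cap('wrist','w23.png')"
```

```text
time_s: 42.8
position: [0.5154, 0.0185, 0.1705]
ee_rot: [1.554, 1.569, 3.138]
force: [-0.7, -0.5, -2.6]
gripper_width: 0.15
t 42.8 p [0.5154 0.0185 0.1705] jaw 90.74 w 13.2 F [-0.7 -0.5 -2.6] j6 -1.6
time_s: 43.3
position: [0.5162, 0.0185, 0.1643]
ee_rot: [-1.937, 1.571, -0.353]
force: [-8.3, 0.1, 14.2]
gripper_width: 0.156
t 43.3 p [0.5162 0.0185 0.1643] jaw 90.75 w 13.7 F [-8.3  0.1 14.2] j6 -1.6
0.5167 0.0182 0.163 90.75 -> shift [ 1.3 -0.5 -0.3] turn 0.0
```

View pics/w23.png

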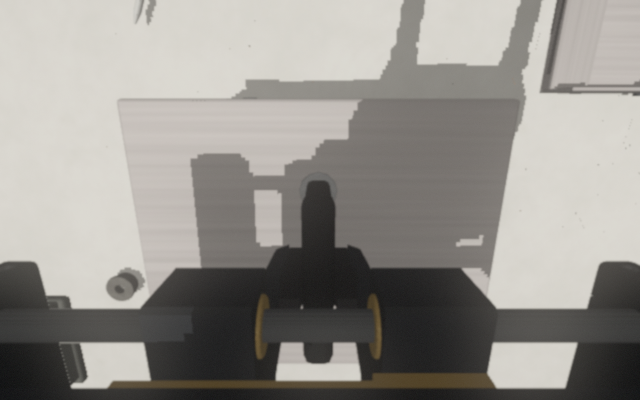

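```bash
python3 -m handwheel '0 0 0 0 30; 0 0 0 0 30; 0 0 0 0 30; 0 0 0 0 30; -15 0 0 0 30; -30 0 0 0 30; -40 0 0 0 30; -40 0 0 0 30; -40 0 0 0 30; -30 0 0 0 30; 0 0 0 0 30; 0 0 0 0 30'; python3 g.py; python3 -c "
from h import *
cap('wrist','w24.png')
from obj import *
P=np.load('last_wrist.npz')['P']
p=sel(P,(.42,.605,-.1,.13,.125,.157));print(len(p),np.median(p[:,2]),rect(p))
A=np.c_[p[:,:2]-p[:,:2].mean(0),np.ones(len(p))];print(np.linalg.lstsq(A,p[:,2],rcond=None)[0])
p=sel(P,(.45,.6,-.1,.13,.175,.2));print(len(p),np.median(p[:,2]),rect(p))
"
```

```text
time_s: 44.55
position: [0.5164, 0.0185, 0.3576]
ee_rot: [-1.596, 1.568, -0.012]
force: [-0.9, -0.0, -1.4]
gripper_width: 0.336
t 44.55 p [0.5164 0.0185 0.3576] jaw 90.74 w 29.6 F [-0.9 -0.  -1.4] j6 -1.6
23162 0.14365095995668384 (array([521.5,  17.6]), array([168.4, 198.5]), -89.26)
[-0.00587245 -0.00025159  0.1435388 ]
1071 0.1871685070196678 (array([515.3,  17.8]), array([13.5, 79.1]), 0.46)
```

View pics/w24.png

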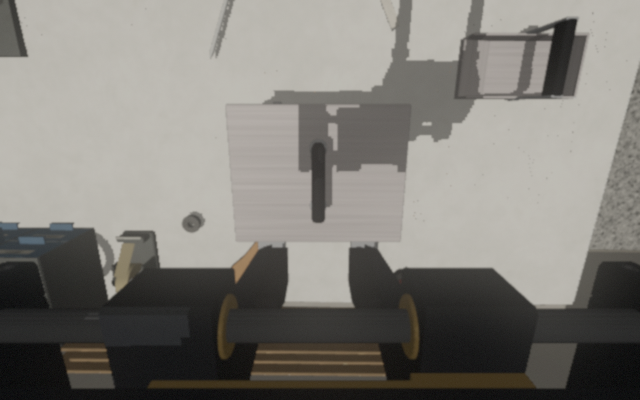

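```bash
python3 - <<'E'
from h import *
from obj import *
P=cap('top','t25.png')['P']
for x in np.arange(.66,.9,.02):
    q=sel(P,(x,x+.02,-.1,.2,-.1,.6)); print(x.round(2),len(q),q[:,2].max().round(3) if len(q) else '')
for y0,y1 in((.04,.12),(-.07,-.01)):
    p=sel(P,(.6,.75,y0,y1,.17,.25));print('clamp',len(p),p.mean(0).round(4),p.min(0).round(3),p.max(0).round(3))
E
python3 g.py "0.685 0.0776 0.35 90.75" "0.685 0.0776 0.212 90.75" 
```

```text
0.66 33 0.013
0.68 32 0.011
0.7 42 0.007
0.72 60 0.017
0.74 85 0.005
0.76 346 0.011
0.78 192 0.005
0.8 0 
0.82 0 
0.84 209 -0.07
0.86 122 -0.076
0.88 4 -0.098
t 44.65 p [0.5152 0.0185 0.3548] jaw 90.75 w 29.8 F [-0.4  0.2 -0.2] j6 -1.6
0.685 0.0776 0.35 90.75 -> shift [   4.4 -170.5   56.9] turn -0.0
0.685 0.0776 0.212 90.75 -> shift [138.   -0.3  -0. ] turn -0.0<stdin>:7: RuntimeWarning: Mean of empty slice.
  ret = um.true_divide(
Traceback (most recent call last):
ValueError: zero-size array to reduction operation minimum which has no identity
```

```bash
python3 -m handwheel '0 -35 12 0 0; 0 -45 15 0 0; 0 -45 15 0 0; 0 -35 12 0 0; 0 -11 3 0 0; 0 0 0 0 0; 30 0 0 0 0; 40 0 0 0 0; 40 0 0 0 0; 25 0 0 0 0; 0 0 0 0 0'; python3 g.py "0.685 0.0776 0.212 90.75"; python3 -c "
from h import *
cap('wrist','w26.png')"
```

```text
time_s: 45.75
position: [0.6812, 0.0767, 0.2156]
ee_rot: [1.656, 1.56, -3.043]
force: [0.2, -0.2, -0.3]
gripper_width: 0.004
t 45.75 p [0.6812 0.0767 0.2156] jaw 90.72 w 0.3 F [ 0.2 -0.2 -0.3] j6 -1.51
0.685 0.0776 0.212 90.75 -> shift [ 3.6 -3.9  0.9] turn -0.03
```

View pics/w26.png

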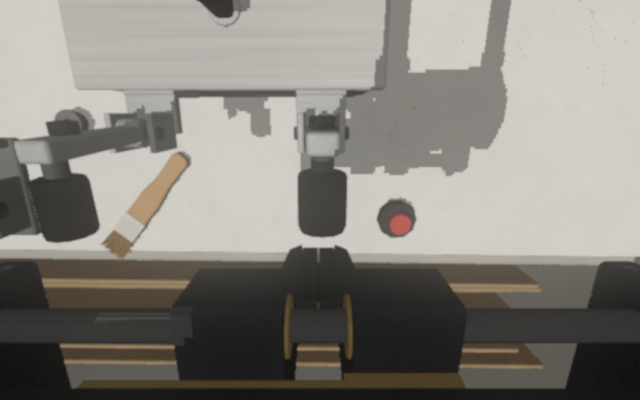

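```bash
python3 -m handwheel '0 10 0 0 0; 0 10 0 0 0; 0 10 0 0 0; 1 10 0 0 0; 1 10 0 0 0; 1 10 0 0 0; 2 10 0 0 0; 2 10 0 0 0; 2 10 0 0 0; 0 2 0 0 0; 0 0 0 0 0'; python3 g.py "0.591 0.0776 0.205"; python3 -c "
from h import *
cap('wrist','w27.png')"
```

```text
time_s: 46.9
position: [0.5929, 0.0764, 0.211]
ee_rot: [1.656, 1.568, -3.044]
force: [0.7, 0.5, -0.3]
gripper_width: 0.003
t 46.9 p [0.5929 0.0764 0.211 ] jaw 90.75 w 0.2 F [ 0.7  0.5 -0.3] j6 -1.5
0.591 0.0776 0.205 -> shift [6.1 1.9 1.2]
```

View pics/w27.png

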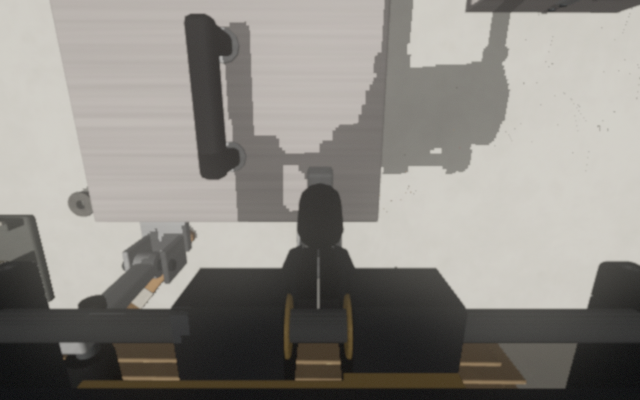

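Clamp is most of the way down; the knob tops up ahead of the finger. Now lift, move over the knob, press.

```bash
python3 -m handwheel '-20 0 0 0 0; -25 5 0 0 0; 0 22 0 0 0; 0 0 0 0 0; 10 0 0 0 0; 10 0 0 0 0; 5 0 0 0 0; 0 0 0 0 0'; python3 g.py "0.556 0.0776 0.197"
```

```text
time_s: 47.75
position: [0.5663, 0.076, 0.2296]
ee_rot: [1.655, 1.566, -3.044]
force: [0.7, 1.1, -0.0]
gripper_width: 0.011
t 47.75 p [0.5663 0.076  0.2296] jaw 90.74 w 0.9 F [ 0.7  1.1 -0. ] j6 -1.49
0.556 0.0776 0.197 -> shift [32.7 10.1  1.7]
```

```bash
python3 -m handwheel '6 1 0.5 0 0; 6 2 0 0 0; 6 2 0 0 0; 6 2 0 0 0; 4 2 0 0 0; 3 0 0 0 0; 0 0 0 0 0'; python3 g.py; python3 -m handwheel '2 0 0 0 0; 2 0 0 0 0; 0 0 0 0 0';python3 g.py
```

```text
time_s: 48.45
position: [0.5579, 0.0766, 0.2011]
ee_rot: [1.527, 1.57, 3.111]
force: [-0.5, 0.1, 0.3]
gripper_width: 0.007
t 48.45 p [0.5579 0.0766 0.2011] jaw 90.75 w 0.6 F [-0.5  0.1  0.3] j6 -1.49
time_s: 48.75
position: [0.5583, 0.0766, 0.1973]
ee_rot: [1.562, 1.571, -3.137]
force: [-2.1, -0.0, 4.8]
gripper_width: 0.008
t 48.75 p [0.5583 0.0766 0.1973] jaw 90.75 w 0.7 F [-2.1 -0.   4.8] j6 -1.49
```

```bash
python3 -m handwheel '1.5 0 0 0 0; 0 0 0 0 0';python3 g.py; python3 -m handwheel '1.5 0 0 0 0; 0 0 0 0 0';python3 g.py; python3 -m handwheel '1.5 0 0 0 0; 0 0 0 0 0';python3 g.py
```

```text
time_s: 48.95
position: [0.5583, 0.0766, 0.1972]
ee_rot: [-1.061, 1.571, 0.523]
force: [-6.0, -0.8, 10.9]
gripper_width: 0.006
t 48.95 p [0.5583 0.0766 0.1972] jaw 90.75 w 0.5 F [-6.  -0.8 10.9] j6 -1.49
time_s: 49.15
position: [0.5583, 0.0766, 0.1971]
ee_rot: [-1.488, 1.57, 0.096]
force: [-9.6, -0.8, 16.8]
gripper_width: 0.007
t 49.15 p [0.5583 0.0766 0.1971] jaw 90.75 w 0.6 F [-9.6 -0.8 16.8] j6 -1.49
time_s: 49.35
position: [0.5583, 0.0766, 0.197]
ee_rot: [-1.522, 1.57, 0.062]
force: [-12.8, -0.9, 23.0]
gripper_width: 0.006
t 49.35 p [0.5583 0.0766 0.197 ] jaw 90.75 w 0.5 F [-12.8  -0.9  23. ] j6 -1.49
```

```bash
python3 -m handwheel '-10 0 0 0 0; -30 0 0 0 0; -40 0 0 0 0; -40 0 0 0 0; 0 -30 -30 0 0; 0 -45 -42 0 0; 0 -45 -40 0 0; 0 -8 0 0 0; 0 0 0 0 0';python3 g.py "0.686 -0.037 0.214"
```

```text
time_s: 50.25
position: [0.6725, -0.0201, 0.311]
ee_rot: [1.223, 1.569, 2.805]
force: [-0.7, -0.5, -1.1]
gripper_width: 0.004
t 50.25 p [ 0.6725 -0.0201  0.311 ] jaw 90.64 w 0.4 F [-0.7 -0.5 -1.1] j6 -1.65
0.686 -0.037 0.214 -> shift [ 96.9 -13.5 -17.1]
```

```bash
python3 -m handwheel '0 -15 -17 0 0; 20 0 0 0 0; 40 0 0 0 0; 35 0 0 0 0; 0 0 0 0 0';python3 g.py "0.594 -0.037 0.21"; python3 -c "
from h import *
cap('wrist','w28.png')"
```

```text
time_s: 50.75
position: [0.6818, -0.0343, 0.211]
ee_rot: [1.436, 1.559, 3.021]
force: [-0.8, 0.4, -0.7]
gripper_width: 0.001
t 50.75 p [ 0.6818 -0.0343  0.211 ] jaw 90.82 w 0.1 F [-0.8  0.4 -0.7] j6 -1.67
0.594 -0.037 0.21 -> shift [ 2.  87.8 -1.4]
```

View pics/w28.png

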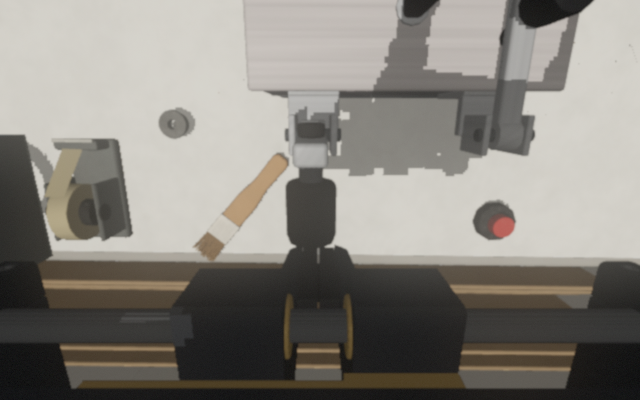

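```bash
python3 -m handwheel '0 8 -2.5 0 0; 0 10 0 0 0; 0 10 0 0 0; 1 10 0 0 0; 1 10 0 0 0; 1 10 0 0 0; 1 10 0 0 0; 1 10 0 0 0; 0 10 0 0 0; 0 0 0 0 0; 0 0 0 0 0'; python3 g.py;python3 -m handwheel '-20 0 0 0 0; -25 5 0 0 0; 0 22 0 0 0; 0 0 0 0 0; 10 0 0 0 0; 10 0 0 0 0; 0 0 0 0 0; 0 0 0 0 0'; python3 -c "
from h import *
cap('wrist','w29.png')"; python3 g.py "0.561 -0.037 0.201"
```

```text
time_s: 51.9
position: [0.5971, -0.0397, 0.2118]
ee_rot: [1.51, 1.567, 3.094]
force: [-0.4, -0.9, -0.3]
gripper_width: 0.004
t 51.9 p [ 0.5971 -0.0397  0.2118] jaw 90.74 w 0.4 F [-0.4 -0.9 -0.3] j6 -1.69
time_s: 52.7
position: [0.5712, -0.04, 0.236]
ee_rot: [1.445, 1.568, 3.029]
force: [-0.1, 0.3, -0.2]
gripper_width: 0.001
t 52.75 p [ 0.5717 -0.04    0.2368] jaw 90.75 w 0.8 F [ 0.1 -0.4  0.7] j6 -1.7
0.561 -0.037 0.201 -> shift [35.8 10.6  3.2]
```

View pics/w29.png

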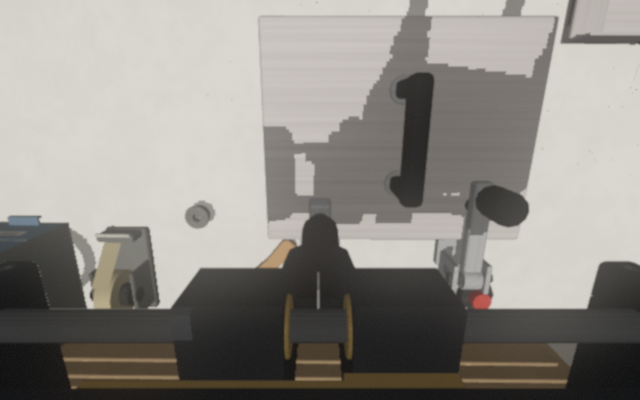

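```bash
python3 -m handwheel '6 2 1 0 0; 6 2 0 0 0; 6 2 0 0 0; 6 2 0 0 0; 6 2 0 0 0; 5 1 0 0 0; 0 0 0 0 0'; python3 g.py; python3 -m handwheel '2 0 0 0 0; 2 0 0 0 0; 2 0 0 0 0; 0 0 0 0 0';python3 g.py
```

```text
time_s: 53.45
position: [0.5597, -0.0393, 0.2022]
ee_rot: [1.58, 1.569, -3.119]
force: [-0.1, -0.6, 0.6]
gripper_width: 0.01
t 53.45 p [ 0.5597 -0.0393  0.2022] jaw 90.75 w 0.9 F [-0.1 -0.6  0.6] j6 -1.7
time_s: 53.85
position: [0.5607, -0.0393, 0.1973]
ee_rot: [1.939, 1.571, -2.76]
force: [-4.8, -0.7, 7.7]
gripper_width: 0.007
t 53.85 p [ 0.5607 -0.0393  0.1973] jaw 90.75 w 0.6 F [-4.8 -0.7  7.7] j6 -1.7
```

```bash
python3 -m handwheel '2 0 0 0 0; 2 0 0 0 0; 0 0 0 0 0; 0 0 0 0 0';python3 g.py; python3 -m handwheel '-10 0 0 0 0; -30 0 0 0 0; -40 0 0 0 0; -40 0 0 0 0; -40 0 0 0 0; 0 -40 0 0 0; 0 -40 0 0 0; 0 0 0 0 0; 0 0 0 0 0';python3 g.py; python3 -c "
from h import *
from obj import *
P=cap('wrist','w30.png')['P'];T=cap('top','t30.png')['P'];cap('scene','s30.png')
for y0,y1 in((.05,.105),(-.065,-.012)):
  for z0,z1 in ((.15,.185),(.19,.215),(.215,.26)):
    q=sel(P,(.5,.67,y0,y1,z0,z1));print(len(q),q.mean(0).round(3) if len(q) else '',q.min(0).round(3) if len(q) else '',q.max(0).round(3) if len(q) else '')
p=sel(P,(.42,.535,-.1,.13,.125,.157));print('lid',np.median(p[:,2]),rect(p))
A=np.c_[p[:,:2]-p[:,:2].mean(0),np.ones(len(p))];print(np.linalg.lstsq(A,p[:,2],rcond=None)[0])
p=sel(P,(.45,.58,0,.04,.175,.2));print(len(p),np.median(p[:,2]),rect(p))
for b in ((.3,.5,.18,.4,.09,.13),(.3,.48,.16,.4,.03,.06)):
    q=sel(T,b);print('tray',len(q),rect(q),q[:,2].mean())
"
```

```text
time_s: 54.25
position: [0.5607, -0.0393, 0.197]
ee_rot: [-1.987, 1.57, -0.403]
force: [-11.9, -0.1, 22.8]
gripper_width: 0.006
t 54.25 p [ 0.5607 -0.0393  0.197 ] jaw 90.76 w 0.6 F [-11.9  -0.1  22.8] j6 -1.7
time_s: 55.15
position: [0.6412, -0.0381, 0.3508]
ee_rot: [1.425, 1.568, 3.009]
force: [-1.0, 1.1, -0.1]
gripper_width: 0.004
t 55.15 p [ 0.6412 -0.0381  0.3508] jaw 90.76 w 0.4 F [-1.   1.1 -0.1] j6 -1.68
1543 [0.596 0.074 0.161] [0.543 0.06  0.15 ] [0.631 0.093 0.185]
509 [0.554 0.075 0.195] [0.544 0.065 0.19 ] [0.565 0.086 0.198]
0   
1166 [ 0.602 -0.039  0.161] [ 0.564 -0.055  0.153] [ 0.633 -0.023  0.18 ]
477 [ 0.555 -0.04   0.195] [ 0.545 -0.05   0.192] [ 0.566 -0.03   0.197]
0   
lid 0.14372852507008493 (array([500. ,  18.5]), array([ 71. , 197.9]), -89.65)
[-1.84609922e-03 -1.25530449e-04  1.43735909e-01]
1603 0.18711232069069533 (array([514.7,  18.7]), array([14.4, 75.5]), 0.64)
tray 125 (array([386.2, 288.5]), array([13.7, 78.8]), -0.14) 0.1077916890935673
tray 114 (array([386.9, 289.9]), array([ 81.6, 149.9]), 89.77) 0.03897695649367104
```

View pics/w30.png

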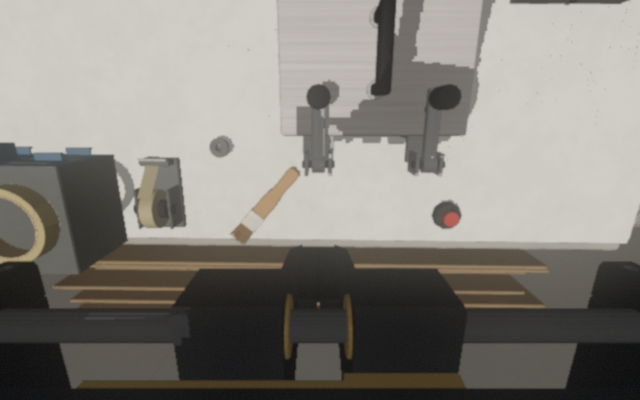

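View pics/s30.png

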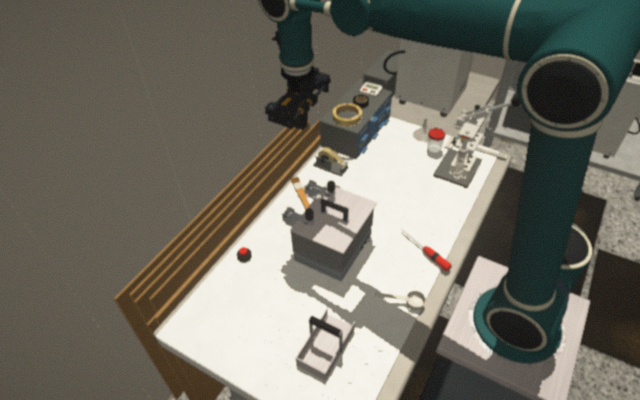

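View pics/t30.png

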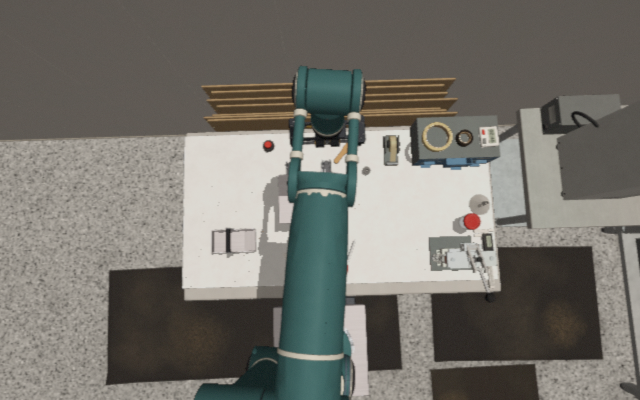

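```bash
python3 -m handwheel '0 0 0 0 0; 0 0 0 0 0; 0 0 0 0 0'; python3 -c "
from rig import bot
print(bot.finish_job())"
```

```text
time_s: 55.6
position: [0.6403, -0.0382, 0.3533]
ee_rot: [-1.682, 1.57, -0.098]
force: [-0.1, 0.3, 0.3]
gripper_width: 0.003
the job is handed in; nothing more can be done
None
```

The job is done and handed in after 55.6 s. No verdict came back, so everything below is from my own checks.

**What I did**
- **Tray:** I held it by the ends of its handle bar and pivoted it over the tub, first on the left rim and then with the lip against the far wall. After the first push it read only about 0.59 rad, short of the required 0.6. The second push took it to about 1.1 rad. Its three posts went into the tub, and I righted the tray on the rim and stood it back on the table.
- **Stray posts:** there were two on the table, and I picked up each and dropped it into the tub.
- **Lid and clamps:** I seated the lid on the rim, then pushed both clamps down onto their stops at about 23 N.

**Last checks**
- **Posts:** all five were visible in the tub just before the lid went on. The final pictures showed none on the part of the table in view. The arm hid some of it from above.
- **Tray:** it stands upright and empty at about (0.386, 0.289). I measured its tilt as 0.001 rad when I let go; after that I only confirmed its position and that it looked upright.
- **Lid:** it is within about 2 mm of the tub's centre and level to about 0.002 rad. Its plate is about 5 mm above the measured rim, and the yaw matches the tub to within about 0.3°.
- **Clamps:** both knob tops are at 0.197 m, which is the fully down height.
- **Other objects:** the brush, clamp knob and rubber foot look where they were; I did not re-measure them.
- **Robot:** the gripper is clear of everything.

No check failed or disagreed at the end. Absolute heights read 1–2 mm low, which is within the camera calibration.

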